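# Pack away the mini polishing kit

## Task

Pack away the polishing kit: put every small backing plate, hub up, into the blue case, fit the case's lid, and only then press down its four snap tabs until each one is fully home. The tall white polish bottle belongs in the open-fronted steel bay: slide it all the way in along the mat, pushing low so that it stays upright, and do not lift it. Leave everything else where it is.

Things in the scene. Friction and masses are not known exactly. Their poses are not given: they have to be found in the camera images.
- case_rim (a point): Centre of the mouth of the blue clip-lid case (fixed to the ledge), at the height of the rim's top face, 40 above the mat. Inside 80 (x) x 184 (y, the long way) x 34 deep, so the inner floor is 34 below this point; walls 5 thick, an outward rim flange 100 x 204 over all. z up.
- lid_grip (a point): Centre of the grip rib of the loose blue lid: a rib 18 (x) x 70 (y) x 20 high on the middle of the panel, to be pinched across its 18. This point is 10 above the panel's top face. On the mat, as it starts, it is 21 above the mat; with the lid fitted it is 14 above case_rim. z up, y along the rib and the lid's long way. Lid about 0.16 kg.
- lid_under (a point): Centre of the underside of the lid's panel, 14 below lid_grip, same axes. The panel is 100 (x) x 204 (y) x 4 thick. Below it a round rubber gasket bead stands 7 down, and enters the case mouth with 2.5 clearance all round; the lid starts on the mat on this bead. Fitted, the panel rests on the case's rim; either way round fits.
- bottle_mid (a point): The tall white polish bottle, on its axis 100 above its base. Body a straight cylinder 78 wide to 100 high, then a cone narrowing to 36 wide at 168, then a 33 wide black cap up to 205. About 0.65 kg. Pushed higher than about 45 above the mat it may topple. z up.
- bay_spot (a point): The bottle bay, a strip-steel corral fixed to the ledge, on mat level. Its x axis points into the bay. Side rails 28 high, 3 thick, 106 apart inside, run from x = -20 to +45 to a back stop whose inner face is at x = +45; flared wings widen the mouth, from there to x = -40. A bottle against the back stop has its axis at x = +6; this point is the middle of the bay.
- plate_1_mid (a point): Mini backing plate 1 (absent in some starts): a red disc 34 wide and 8 high with a steel hub 18 wide and 16 high on top, 24 high in all, about 60 g, standing hub up on the mat. This point is on its axis, 12 above its underside. z up.
- plate_2_mid (a point): Mini backing plate 2 (absent in some starts): a red disc 34 wide and 8 high with a steel hub 18 wide and 16 high on top, 24 high in all, about 60 g, standing hub up on the mat. This point is on its axis, 12 above its underside. z up.
- plate_3_mid (a point): Mini backing plate 3 (absent in some starts): a red disc 34 wide and 8 high with a steel hub 18 wide and 16 high on top, 24 high in all, about 60 g, standing hub up on the mat. This point is on its axis, 12 above its underside. z up.
- plate_4_mid (a point): Mini backing plate 4 (absent in some starts): a red disc 34 wide and 8 high with a steel hub 18 wide and 16 high on top, 24 high in all, about 60 g, standing hub up on the mat. This point is on its axis, 12 above its underside. z up.
- tab_1_top (a point): Press point on top of snap tab 1, a grey tongue 25 x 40 x 3 near the lid's +x, +y corner, 68 from the middle along y, hinged 24 out in x, its end 49 out. This point is 18 from the hinge. Raised, the end stands about 7 up and this point is about 9 above the panel's top; snapped home it lies flat, this point 3.5 above the panel's top, 6.5 below the centre of the grip rib.
- tab_1 (a joint): Angle of that tab, rad: 0 raised, 0.30 right down on its stop, where its hook is fully home under the rim flange. A tight snap: it moves under about 5 N at the press point and stays where it is left, so a half-pressed tab (under 0.24) is not engaged. A tab must not be pressed before the lid is on, and cannot be raised again from above.
- tab_2_top (a point): Press point on top of snap tab 2, a grey tongue 25 x 40 x 3 near the lid's +x, -y corner, 68 from the middle along y, hinged 24 out in x, its end 49 out. This point is 18 from the hinge. Raised, the end stands about 7 up and this point is about 9 above the panel's top; snapped home it lies flat, this point 3.5 above the panel's top, 6.5 below the centre of the grip rib.
- tab_2 (a joint): Angle of that tab, rad: 0 raised, 0.30 right down on its stop, where its hook is fully home under the rim flange. A tight snap: it moves under about 5 N at the press point and stays where it is left, so a half-pressed tab (under 0.24) is not engaged. A tab must not be pressed before the lid is on, and cannot be raised again from above.
- tab_3_top (a point): Press point on top of snap tab 3, a grey tongue 25 x 40 x 3 near the lid's -x, +y corner, 68 from the middle along y, hinged 24 out in x, its end 49 out. This point is 18 from the hinge. Raised, the end stands about 7 up and this point is about 9 above the panel's top; snapped home it lies flat, this point 3.5 above the panel's top, 6.5 below the centre of the grip rib.
- tab_3 (a joint): Angle of that tab, rad: 0 raised, 0.30 right down on its stop, where its hook is fully home under the rim flange. A tight snap: it moves under about 5 N at the press point and stays where it is left, so a half-pressed tab (under 0.24) is not engaged. A tab must not be pressed before the lid is on, and cannot be raised again from above.
- tab_4_top (a point): Press point on top of snap tab 4, a grey tongue 25 x 40 x 3 near the lid's -x, -y corner, 68 from the middle along y, hinged 24 out in x, its end 49 out. This point is 18 from the hinge. Raised, the end stands about 7 up and this point is about 9 above the panel's top; snapped home it lies flat, this point 3.5 above the panel's top, 6.5 below the centre of the grip rib.
- tab_4 (a joint): Angle of that tab, rad: 0 raised, 0.30 right down on its stop, where its hook is fully home under the rim flange. A tight snap: it moves under about 5 N at the press point and stays where it is left, so a half-pressed tab (under 0.24) is not engaged. A tab must not be pressed before the lid is on, and cannot be raised again from above.
- big_plate: the large backing plate, a red disc 125 wide and 12 high with a black cone and a 22 wide steel hub, 34 high in all; origin at its underside; a bystander, to be left alone.
- wax_tin: a round aluminium tin, 95 wide, 34 high; origin at its underside; a bystander, to be left alone.
- dish: a white ceramic dish, 104 wide, 26 high; origin at its underside; a bystander, to be left alone.
- cap_1: a chrome tyre valve cap, 12 wide, 18 high, in the white dish; origin at its underside; a bystander, to be left alone.
- cap_2: the other chrome tyre valve cap, in the white dish; origin at its underside; a bystander, to be left alone.
- brush: a hand brush about 200 long lying flat on the mat beyond the case; origin under its middle; a bystander, to be left alone.
- jar: a squat white jar with an aluminium lid, 72 wide, 75 high; origin at its underside; a bystander, to be left alone.

How it is judged:
On the way, in this order (a step that is already met when the one before it is completed fails the run):
1. every small backing plate stands hub up in the case (x of plate_1_mid in the frame of case_rim between -0.04 and 0.04 m and y of plate_1_mid in the frame of case_rim between -0.092 and 0.092 m and z of plate_1_mid in the frame of case_rim between -0.03 and -0.014 m and angle between each of plate_1_mid, plate_2_mid, plate_3_mid, plate_4_mid's own z axis and vertical below 0.3 rad and x of plate_2_mid in the frame of case_rim between -0.04 and 0.04 m and y of plate_2_mid in the frame of case_rim between -0.092 and 0.092 m and z of plate_2_mid in the frame of case_rim between -0.03 and -0.014 m and x of plate_3_mid in the frame of case_rim between -0.04 and 0.04 m and y of plate_3_mid in the frame of case_rim between -0.092 and 0.092 m and z of plate_3_mid in the frame of case_rim between -0.03 and -0.014 m and x of plate_4_mid in the frame of case_rim between -0.04 and 0.04 m and y of plate_4_mid in the frame of case_rim between -0.092 and 0.092 m and z of plate_4_mid in the frame of case_rim between -0.03 and -0.014 m), for 0.2 s.
2. the lid is seated on the rim over the plates, all tabs still raised (all of step 1 and horizontal distance between lid_grip and case_rim below 0.007 m and z of lid_grip in the frame of case_rim between 0.01 and 0.018 m and angle between the y axis of lid_grip and the y axis of case_rim, either way round below 0.06 rad and angle between lid_grip's own z axis and vertical below 0.06 rad and value of joint each of tab_1, tab_2, tab_3, tab_4 below 0.12 rad), for 0.2 s.
3. all four tabs are snapped home on the seated lid (horizontal distance between lid_grip and case_rim below 0.007 m and z of lid_grip in the frame of case_rim between 0.01 and 0.018 m and angle between the y axis of lid_grip and the y axis of case_rim, either way round below 0.06 rad and angle between lid_grip's own z axis and vertical below 0.06 rad and value of joint each of tab_1, tab_2, tab_3, tab_4 above 0.24 rad), for 0.2 s.
At the end, for the whole second after the job is handed in: Every small backing plate present lies hub up on the case floor (tilt under 0.3 rad), the lid rests on the rim (within 7 mm and 0.06 rad, height within 4 mm), all four tabs read over 0.24 rad, and the bottle stands upright on the mat with its axis within 22 mm of the bay's middle (all of step 1 and all of step 3 and horizontal distance between bottle_mid and bay_spot below 0.022 m and angle between bottle_mid's own z axis and vertical below 0.1 rad and height (world z) of bottle_mid below 0.106 m); the robot touches nothing.
It fails at once if the bottle is tipped over (angle between bottle_mid's own z axis and vertical above 0.4 rad).
It fails at once if the bottle is lifted off the mat (height (world z) of bottle_mid above 0.125 m).
It fails at once if a bystander is pushed aside by more than 3 cm (distance of any of big_plate, wax_tin, dish, cap_1, cap_2, brush, jar from where it was at the start of the episode above 0.03 m).
Of plate_1, plate_2, plate_3, plate_4 only 2 to 4 are there at a start; the rules pass over those that are not, and their reading is None.
At some moment in a run one of plate_1, plate_2, plate_3, plate_4 may be knocked a few centimetres aside while the robot is not near it.
It also fails if it takes over 208 s, if anything falls off the work surface, if the arm or the gripper's body presses on something with over 40 N, if the wrist force passes 120 N, or if a joint passes its speed limit or range.

## Robot

A 6-joint arm with a two-finger parallel gripper is mounted at the origin on the work surface. World frame = base frame: x ahead of the robot, y to its left, z up, the work surface at z = 0. Lengths are in m, angles in rad, forces in N, time in s.
With the tool pointing down it reaches from about 0.25 to 0.725 m from the base axis. Payload 4 kg.
Tool frame: the origin (TCP) lies midway between the tips of the shut fingers; the grasp point (between the pads) lies bot.tcp_to_grasp behind it (bot.tcp_to_grasp is the distance from the TCP to the grasp point, in m); z points along the fingers, y is the line along which they close (so a half turn about z gives the same grasp; the last joint's range is limited). The gripper opens to 85 mm and grips with 20 to 120 N. Pads are 22 mm wide; open, the fingers measure 114 mm over their backs; the gripper's body (76 mm by 85 mm) begins 54 mm behind the grasp point. The pads swing forward as they close: fully open they stand 13 mm farther back than shut.
Start: joints at [1.166, 0.241, 0.005, 1.335, 0, 1.571], TCP at [0.197, 0.46, 0.231] pointing down, gripper open.
Joint ranges: [-2.72, 2.72], [-1.05, 1.87], [-1.09, 1.28], [-1.99, 2.15], [-1.42, 1.44], [-3.14, 3.14]. Speed limits (rad/s): [2.79, 2.79, 3.14, 3.14, 3.14, 3.14].

## Interface

Orientations are given as a unit quaternion [x, y, z, w].
In Python, from workcell import readout, camera, bot gives the robot as it stands. The module is installed in compiled form; this text tells all that it offers.
- The arm moves only by the tool jog_arm, never from a script. Its argument "motion" is a list of rows, each an object of numbers: "x", "y", "z": the shift along the tool's x, y, z in mm; "spin": the turn about the tool's z in degrees; "fingers": the closure, from -1 (fully open) to 1 (shut). A call has 1 to 8 rows; each row is the pose to reach, as a shift and turn from the pose commanded when the call began, along the tool's axes at that moment; what a row does not reach only later rows make up. A row lasts 1/8 s, in which the tool goes at most 62.5 mm and 10.7 degrees, less where a joint would pass 70% of its speed; a pose out of reach is approached as far as the arm can. A call with a gripper value outside its range is refused whole. The fingers move at their own pace and stop on an object; the grip force is fixed at half the most. Time passes only in rows, so rows that repeat a pose let the fingers close. It gives the time, the measured TCP pose, the force, the opening and the grip force at its end, in the units of the state.
- readout.get_obs(): the state, without advancing time (a new reading comes with each control period).
- camera(name): name is "side" or "top" or "wrist"; returns a dict with "pixels" (480x640x3 uint8, red, green, blue), "K" (3x3 intrinsics, pixels), "rvec" (rotation vector, rad) and "tvec" (3), from world to camera coordinates, as OpenCV has them. Camera axes: x right, y down, z forward; pixel columns grow to the right and rows downward; lengths in m; the calibration is good to about 2 mm. The wrist camera is an equidistant fisheye: a pixel r from the principal point sees the ray r / f radians off the axis. A picture is of the moment at which its call begins. There is no depth.
- bot.job_done(): hands the job in; it is judged then, once.
The state is a dict: "clock": time; "joint_pos": joint angles; "joint_vel": joint speeds; "tau": joint torques, N m; "eef_pos": TCP position; "tool_rot": TCP orientation; "ft_force": force on the tool from outside, world axes, zero at the start; "ft_torque": the same for the moment, N m; "grip_width": finger opening in m; "grasp_force": force on a finger pad.
Only numpy, scipy, OpenCV 4.12 (cv2) and the standard library are available. Lean on these libraries where they do the work, as an engineer would, in place of code of your own. Each camera call takes 0.05 s, during which the arm holds its last target. There are 200 camera calls.

## Working session

There is one attempt and no reset: what is moved stays moved. The work goes in short steps, Python scripts to look and compute and a tool call to move; the robot and the scene stay as the last step left them, time stands still between calls to the robot, and variables do not carry over. Pictures are saved under pics/ and viewed, at most 14 in all, crops included, and the job is handed in when it is done.

Besides the shell and the picture viewer there is one more tool, called after "Request:" in YAML: its name, and indented under it one key for each argument. jog_arm: Moves the arm, as the interface text tells. Its arguments: {"type":"object","properties":{"motion":{"type":"array"}},"required":["motion"]}

```bash
mkdir -p pics; python3 - <<'E'
from workcell import readout,camera,bot
import cv2,pickle
o=readout.get_obs();print(o, bot.tcp_to_grasp)
for n in("top","side"):
    c=camera(n);cv2.imwrite(f"pics/{n}0.png",c["pixels"][:,:,::-1]);print(n,c["K"].tolist(),c["rvec"],c["tvec"])
    pickle.dump(c,open(n+"0.pkl","wb"))
E
```

```text
{'clock': 0.0, 'joint_pos': array([ 1.16600790e+00,  2.41375966e-01,  3.73914919e-03,  1.33518646e+00,
       -6.31580654e-06,  1.57079416e+00]), 'joint_vel': array([ 0.00241386,  0.00043146,  0.0008688 , -0.00126809,  0.00105782,
       -0.00089728]), 'tau': array([-2.61412843e-04, -3.72317326e+01,  2.52406722e+01,  1.69642788e-02,
       -3.12189366e-05, -1.51595525e-06]), 'eef_pos': array([0.19667003, 0.45902289, 0.23043712]), 'tool_rot': array([ 2.01014082e-01,  9.79587827e-01, -9.93421834e-04, -2.00631400e-04]), 'ft_force': array([ 0.13449888, -0.00767169, -0.42459606]), 'ft_torque': array([-0.01558315,  0.00097043, -0.01323172]), 'grasp_force': 0.0, 'grip_width': 0.08568349525425595} 0.0187
top [[440.32675757155266, 0.0, 323.84770411725856], [0.0, 440.32675757155266, 237.31054149505573], [0.0, 0.0, 1.0]] [ 2.13504509 -2.16077074  0.16742525] [-0.02047681  0.60642109  1.11850129]
side [[591.3957318003132, 0.0, 322.589108811674], [0.0, 591.3957318003132, 241.95436009835493], [0.0, 0.0, 1.0]] [ 2.08901884 -0.48075967  0.29852027] [-0.52538932  0.19116824  1.23510793]
```

View pics/top0.png

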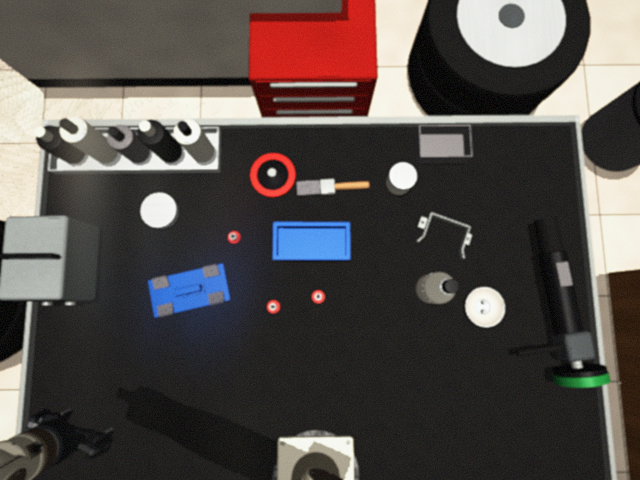

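View pics/side0.png

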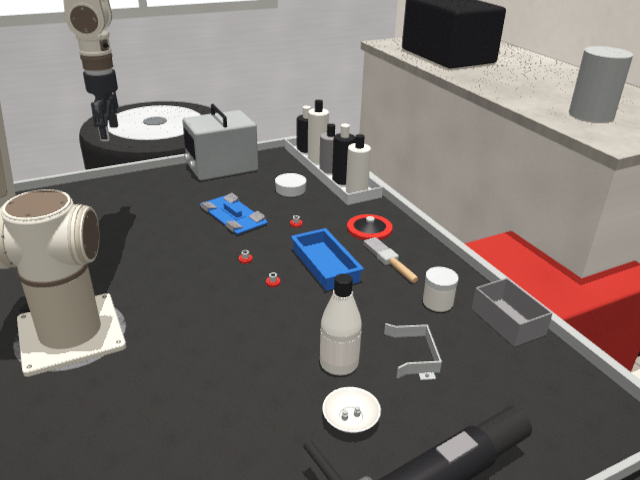

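Top view: three plates, at about (233,237), (273,307) and (318,296). The case is at (312,241), the lid at (189,290), the bottle cap at (450,286) and the bay around (446,235). Next I'll turn these into world positions.

```bash
cat > h.py <<'E'
import numpy as np,cv2,pickle
def ray(c,uv):
    uv=np.atleast_2d(np.float64(uv)).reshape(-1,2);R=cv2.Rodrigues(c["rvec"])[0];t=np.ravel(c["tvec"])
    K=c["K"];p=np.c_[(uv[:,0]-K[0,2])/K[0,0],(uv[:,1]-K[1,2])/K[1,1]]
    if c.get("fish"):
        r=np.linalg.norm(p,axis=1,keepdims=True)+1e-12;d=np.c_[p/r*np.sin(r),np.cos(r)]
    else: d=np.c_[p,np.ones(len(p))]
    return -R.T@t,d@R
def world(c,uv,z):
    o,d=ray(c,uv);return (o+d*((z-o[2])/d[:,2])[:,None])[:,:2]
def proj(c,P):
    R=cv2.Rodrigues(c["rvec"])[0];q=np.atleast_2d(P)@R.T+np.ravel(c["tvec"]);K=c["K"]
    if c.get("fish"):
        n=np.linalg.norm(q[:,:2],axis=1);th=np.arctan2(n,q[:,2]);p=q[:,:2]*(th/n)[:,None]
    else: p=q[:,:2]/q[:,2:]
    return p*[K[0,0],K[1,1]]+[K[0,2],K[1,2]]
def blobs(m,amin):
    m=m.astype(np.uint8);n,l,s,ce=cv2.connectedComponentsWithStats(m)
    return [(l==i,s[i],ce[i]) for i in range(1,n) if s[i,4]>=amin]
def red(p):
    h=cv2.cvtColor(p,cv2.COLOR_RGB2HSV).astype(int);return ((h[...,0]<8)|(h[...,0]>172))&(h[...,1]>150)&(h[...,2]>70)
def blue(p):
    h=cv2.cvtColor(p,cv2.COLOR_RGB2HSV).astype(int);return (abs(h[...,0]-108)<12)&(h[...,1]>140)&(h[...,2]>80)
def hull_c(m):
    k=cv2.findContours(m.astype(np.uint8),0,1)[0];return cv2.convexHull(np.vstack(k)).reshape(-1,2)
E
python3 - <<'E'
from h import *
t=pickle.load(open("top0.pkl","rb"));s=pickle.load(open("side0.pkl","rb"))
print("cam",ray(t,[0,0])[0],ray(s,[0,0])[0])
for c,n in((t,"top"),(s,"side")):
    for m,st,ce in blobs(red(c["pixels"]),15):
        h=hull_c(m);e=cv2.minEnclosingCircle(h)
        if st[4]<900: print(n,"red",st,np.round(world(c,e[0] if n=="top" else [h.min(0)/2+h.max(0)/2],.006),3))
for m,st,ce in blobs(blue(t["pixels"]),300):
    h=hull_c(m)
    for z in (.04,.011):
        w=world(t,h,z).astype(np.float32);r=cv2.minAreaRect(w*1000);print("blue",st,z,r)
print("cap",world(t,[450,286],.205),world(s,[344,283],.2))
print("botbase side",world(s,[[340,371]],0),"front edge")
# bay: pixel corners top (u,v)
print("bay top backs",world(t,[[432,213],[470,227],[425,236],[463,253],[418,242],[467,257]],.028).round(3))
print("bay side",world(s,[[428,326],[439,362],[386,325],[398,367]],.028).round(3))
E
python3 - <<'E'
import cv2
a=cv2.imread('pics/top0.png')[190:330,390:520];b=cv2.imread('pics/side0.png')[270:400,300:460]
cv2.imwrite('pics/crop.png',cv2.hconcat([cv2.resize(a,(390,420),interpolation=2),cv2.resize(b,(400,420),interpolation=2)]))
E
```

```text
cam [ 0.43452465 -0.01797691  1.19585791] [ 0.0276064  -1.07276519  0.82854304]
top red [260  94 108   4 229] [[ 1.025 -0.004]]
top red [264 107 101   4 174] [[ 0.986 -0.005]]
top red [227 230  14  14  83] [[0.616 0.218]]
top red [311 289  15  15  98] [[ 0.453 -0.009]]
top red [266 299  15  15  97] [[0.428 0.11 ]]
side red [347 214  46  26 542] [[0.79  0.114]]
side red [290 220  12   8  60] [[0.611 0.213]]
side red [239 254  13  10  78] [[0.424 0.107]]
side red [266 277  14  10  89] [[ 0.449 -0.013]]
blue [ 272  221   79   40 3147] 0.04 ((599.1060791015625, 6.4860687255859375), (207.95321655273438, 104.473876953125), 89.3223876953125)
blue [ 272  221   79   40 3147] 0.011 ((603.2354125976562, 7.099845886230469), (213.17068481445312, 107.0950698852539), 89.3223876953125)
blue [ 147  263   84   55 2347] 0.04 ((472.6793518066406, 325.86541748046875), (102.8126449584961, 205.26661682128906), 12.466075897216797)
blue [ 147  263   84   55 2347] 0.011 ((473.6366271972656, 334.4923095703125), (105.39217376708984, 210.41673278808594), 12.466056823730469)
cap [[ 0.46864599 -0.30789477]] [[ 0.46488663 -0.3211766 ]]
botbase side [[ 0.4570338  -0.33710223]] front edge
bay top backs [[ 0.672 -0.322]
 [ 0.632 -0.422]
 [ 0.609 -0.3  ]
 [ 0.562 -0.399]
 [ 0.593 -0.28 ]
 [ 0.551 -0.409]]
bay side [[ 0.672 -0.324]
 [ 0.628 -0.423]
 [ 0.593 -0.284]
 [ 0.548 -0.4  ]]
```

View pics/crop.png

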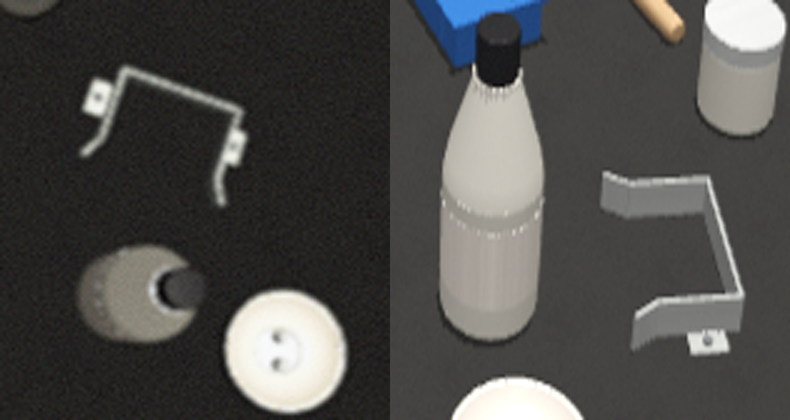

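Plates agree between the cameras to 5 mm: (0.426,0.108), (0.451,-0.011) and (0.614,0.216). The case is at about (0.599,0.006), the lid at (0.474,0.334) turned 12.5°, the bay at (0.608,-0.355) heading -22°, and the bottle near (0.467,-0.315). Setting out now.

```bash
cat > go.py <<'E'
import sys,numpy as np
from workcell import readout
from scipy.spatial.transform import Rotation as R
def shift(x,y,z,psi):
    o=readout.get_obs();M=R.from_quat(o["tool_rot"]).as_matrix()
    M0=np.degrees(np.arctan2(M[1,1],M[0,1]));d=M.T@(np.array([x,y,z])-o["eef_pos"])*1000
    return d.round(1),"spin",round((M0-psi+180)%360-180,1)
if __name__=="__main__": print(*shift(*map(float,sys.argv[1:])))
E
python3 go.py .426 .108 .12 0
```

```text
[-349.  -232.2  110.9] spin 66.8
```

Request:
jog_arm:
  motion:
    - {"x": -44,"y": -29,"z": 0,"spin": 8.4,"fingers": 0}
    - {"x": -88,"y": -58,"z": 10,"spin": 16.8,"fingers": 0}
    - {"x": -132,"y": -87,"z": 30,"spin": 25,"fingers": 0}
    - {"x": -176,"y": -116,"z": 50,"spin": 33.5,"fingers": 0}
    - {"x": -220,"y": -145,"z": 70,"spin": 42,"fingers": 0}
    - {"x": -264,"y": -174,"z": 90,"spin": 50,"fingers": 0}
    - {"x": -308,"y": -203,"z": 105,"spin": 58.5,"fingers": 0}
    - {"x": -349,"y": -232,"z": 111,"spin": 66.8,"fingers": 0}

```text
clock: 1.1
eef_pos: [0.4262, 0.1071, 0.1191]
tool_rot: [0.709, 0.705, -0.001, -0.001]
ft_force: [0.4, 0.6, -1.0]
grip_width: 0.0426
grasp_force: 0.0
```

```bash
cat > wr.py <<'E'
import sys
from h import *
from workcell import camera,readout
def wrist(name=None):
    c=camera("wrist");c["fish"]=1
    if name: cv2.imwrite(f"pics/{name}.png",c["pixels"][:,:,::-1])
    return c
def plates(c):
    out=[]
    for m,st,ce in blobs(red(c["pixels"]),60):
        h=hull_c(m);w=world(c,h,.008).astype(np.float32)*1000
        (x,y),r=cv2.minEnclosingCircle(w);out.append((round(x/1000,4),round(y/1000,4),round(r,1),int(st[4])))
    return out
if __name__=="__main__":
    o=readout.get_obs();print(o["clock"],o["eef_pos"].round(4),o["grip_width"],o["ft_force"].round(1))
    c=wrist(sys.argv[1] if len(sys.argv)>1 else None);print("cam",ray(c,[0,0])[0].round(3));print(plates(c))
E
python3 wr.py w1; python3 go.py .426 .108 .12 0
```

```text
1.1 [0.4262 0.1071 0.1191] 0.04257590638181538 [ 0.4  0.6 -1. ]
cam [0.427 0.184 0.262]
[(0.618, 0.2108, 23.4, 783), (0.4287, 0.1058, 20.0, 983), (0.7318, 0.0907, 23.6, 161), (0.452, -0.0134, 19.9, 648)]
[ 5.4 -3.2 -1.1] spin -0.8
```

View pics/w1.png

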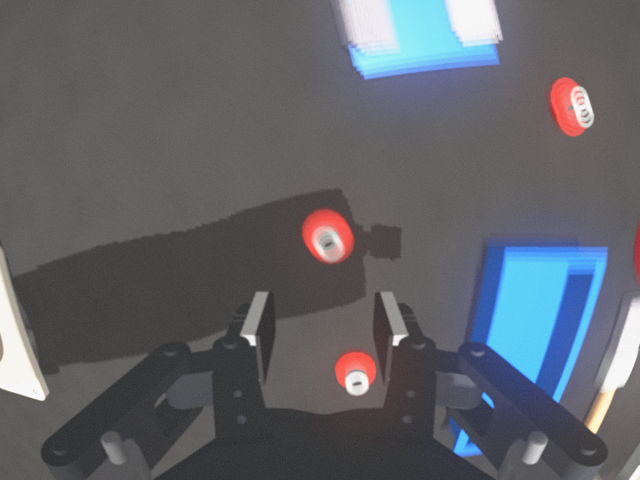

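The picture is smeared by motion, but the plate below it at (328,237) agrees with the top view. I'll lower, hold still and measure.

Request:
jog_arm:
  motion:
    - {"x": 1,"y": 2,"z": 25,"fingers": 0}
    - {"x": 1,"y": 2,"z": 50,"fingers": 0}
    - {"x": 1,"y": 2,"z": 50,"fingers": 0}
    - {"x": 1,"y": 2,"z": 50,"fingers": 0}

```text
validation failed for argument at $.mo...
```

```bash
python3 wr.py w2; python3 go.py .426 .107 .011 0
```

```text
1.15 [0.4291 0.1026 0.1189] 0.042817763607196344 [ 3.2 -4.1 -0.4]
cam [0.43  0.18  0.262]
[(0.6129, 0.2177, 18.5, 682), (0.4262, 0.1103, 17.5, 983), (0.7302, 0.0998, 28.9, 217), (0.4509, -0.008, 18.6, 480)]
[  2.   -1.6 108.3] spin -0.5
```

View pics/w2.png

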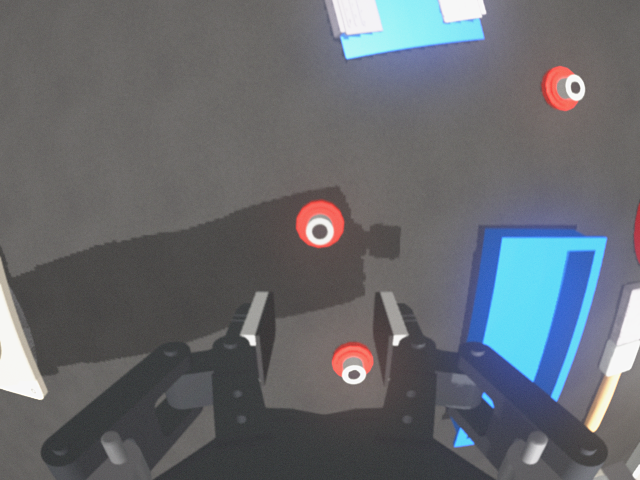

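The plates now measure cleanly: (0.426,0.110) with radius 17.5 (should be 17), (0.451,-0.008) and (0.613,0.218). Each row needs every field.

Request:
jog_arm:
  motion:
    - {"x": 2,"y": 0,"z": 30,"spin": 0,"fingers": 0}
    - {"x": 2,"y": 0,"z": 60,"spin": 0,"fingers": 0}
    - {"x": 2,"y": 0,"z": 60,"spin": 0,"fingers": 0}
    - {"x": 2,"y": 0,"z": 60,"spin": 0,"fingers": 0}

```text
clock: 1.7
eef_pos: [0.4266, 0.1115, 0.0611]
tool_rot: [0.707, 0.708, 0.0, 0.0]
ft_force: [-0.5, 1.0, 0.5]
grip_width: 0.0424
grasp_force: 0.0
```

```bash
python3 wr.py w3; python3 go.py .4262 .1103 .011 0
```

```text
1.7 [0.4266 0.1115 0.0611] 0.04238958004561667 [-0.5  1.   0.5]
cam [0.426 0.189 0.204]
[(0.6126, 0.2177, 19.5, 1002), (0.4265, 0.1102, 17.7, 1468), (0.4503, 0.0003, 14.6, 382)]
[-1.3 -1.  50.4] spin 0.1
```

Request:
jog_arm:
  motion:
    - {"x": -1,"y": 0,"z": 25,"spin": 0,"fingers": 0}
    - {"x": -1,"y": 0,"z": 49,"spin": 0,"fingers": 0}
    - {"x": -1,"y": 0,"z": 49,"spin": 0,"fingers": 0}
    - {"x": -1,"y": 0,"z": 49,"spin": 0,"fingers": 1}
    - {"x": -1,"y": 0,"z": 49,"spin": 0,"fingers": 1}
    - {"x": -1,"y": 0,"z": 49,"spin": 0,"fingers": 1}
    - {"x": -1,"y": 0,"z": 49,"spin": 0,"fingers": 1}
    - {"x": -1,"y": 0,"z": 49,"spin": 0,"fingers": 1}

```text
clock: 2.75
eef_pos: [0.4277, 0.1103, 0.0129]
tool_rot: [0.707, 0.707, 0.001, 0.001]
ft_force: [-1.0, 0.3, 6.5]
grip_width: 0.0148
grasp_force: 58.5
```

Request:
jog_arm:
  motion:
    - {"x": 0,"y": 0,"z": -40,"spin": 0,"fingers": 1}
    - {"x": 0,"y": 0,"z": -80,"spin": 0,"fingers": 1}
    - {"x": 0,"y": 0,"z": -80,"spin": 0,"fingers": 1}
    - {"x": 0,"y": 0,"z": -80,"spin": 0,"fingers": 1}

```text
clock: 3.25
eef_pos: [0.4262, 0.1099, 0.0914]
tool_rot: [0.707, 0.707, 0.0, 0.0]
ft_force: [-0.0, -0.7, -0.0]
grip_width: 0.0148
grasp_force: 58.6
```

```bash
python3 - <<'E'
from wr import *
o=readout.get_obs();print(o["eef_pos"],o["grip_width"],o["grasp_force"],o["ft_force"])
c=wrist("w4");print(plates(c))
# case rim
for m,st,ce in blobs(blue(c["pixels"]),1500): print(st,[int(v) for v in ce])
E
```

```text
[0.42623256 0.10986334 0.0914264 ] 0.014844829141320598 58.60118508338928 [-0.03327655 -0.71360226 -0.00891764]
[(0.6123, 0.2171, 19.1, 826), (0.4259, 0.0808, 22.5, 1264), (0.441, -0.0083, 15.9, 257)]
[ 478  252  150  167 8255] [551, 320]
```

View pics/w4.png

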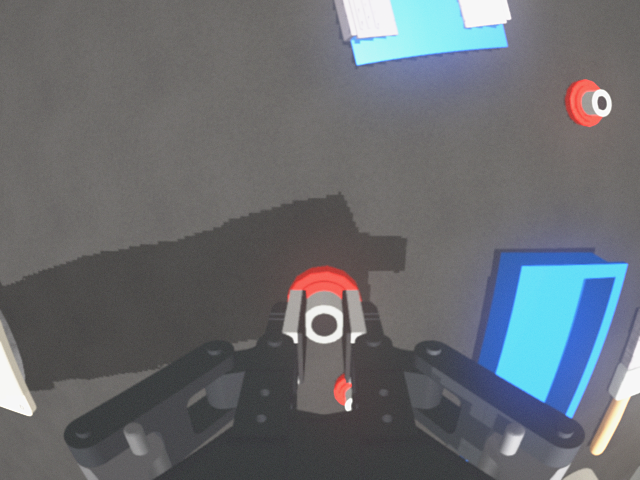

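Plate gripped upright (hub at 325,320). I'll carry it to the -y end of the case.

Request:
jog_arm:
  motion:
    - {"x": -35,"y": 37,"z": -5,"spin": 0,"fingers": 1}
    - {"x": -70,"y": 75,"z": -10,"spin": 0,"fingers": 1}
    - {"x": -110,"y": 117,"z": -10,"spin": 0,"fingers": 1}
    - {"x": -145,"y": 155,"z": -10,"spin": 0,"fingers": 1}
    - {"x": -160,"y": 171,"z": -5,"spin": 0,"fingers": 1}
    - {"x": -160,"y": 171,"z": 15,"spin": 0,"fingers": 1}
    - {"x": -160,"y": 171,"z": 40,"spin": 0,"fingers": 1}
    - {"x": -160,"y": 171,"z": 40,"spin": 0,"fingers": 1}

```text
clock: 4.3
eef_pos: [0.594, -0.0499, 0.0473]
tool_rot: [0.707, 0.707, -0.003, -0.003]
ft_force: [-0.1, -0.2, 0.1]
grip_width: 0.0145
grasp_force: 58.8
```

Request:
jog_arm:
  motion:
    - {"x": 0,"y": 0,"z": 20,"spin": 0,"fingers": 1}
    - {"x": 0,"y": 0,"z": 32,"spin": 0,"fingers": 1}
    - {"x": 0,"y": 0,"z": 32,"spin": 0,"fingers": 1}
    - {"x": 0,"y": 0,"z": 32,"spin": 0,"fingers": 0.2}
    - {"x": 0,"y": 0,"z": 32,"spin": 0,"fingers": 0.2}
    - {"x": 0,"y": 0,"z": 32,"spin": 0,"fingers": 0.2}
    - {"x": 0,"y": 0,"z": -20,"spin": 0,"fingers": 0.2}
    - {"x": 0,"y": 0,"z": -80,"spin": 0,"fingers": 0}

```text
clock: 5.3
eef_pos: [0.5962, -0.05, 0.1313]
tool_rot: [0.707, 0.707, -0.001, -0.001]
ft_force: [0.3, -0.0, 0.3]
grip_width: 0.0426
grasp_force: 0.0
```

```bash
python3 wr.py w5; python3 go.py .451 -.008 .06 0
```

```text
5.3 [ 0.5962 -0.05    0.1313] 0.042560156905148507 [ 0.3 -0.   0.3]
cam [0.597 0.027 0.274]
[(0.7968, 0.1153, 70.4, 6463), (0.4488, -0.0106, 19.5, 862), (0.5871, -0.0544, 11.4, 196), (0.6074, -0.0567, 8.4, 114)]
[  42.6 -151.7   79.9] spin 0.0
```

View pics/w5.png

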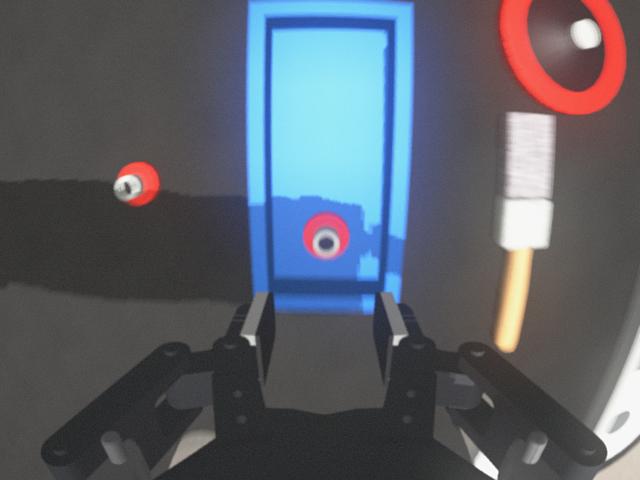

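Plate 1 stands upright in the case (hub at 326,235). On to the plate seen at (137,184).

Request:
jog_arm:
  motion:
    - {"x": 21,"y": -50,"z": 0,"spin": 0,"fingers": 0}
    - {"x": 42,"y": -100,"z": 10,"spin": 0,"fingers": 0}
    - {"x": 42,"y": -146,"z": 40,"spin": 0,"fingers": 0}
    - {"x": 42,"y": -146,"z": 71,"spin": 0,"fingers": 0}
    - {"x": 42,"y": -146,"z": 71,"spin": 0,"fingers": 0}
    - {"x": 42,"y": -146,"z": 71,"spin": 0,"fingers": 0}

```text
clock: 6.1
eef_pos: [0.453, -0.0082, 0.0615]
tool_rot: [0.707, 0.707, 0.001, 0.001]
ft_force: [0.6, 0.2, -0.1]
grip_width: 0.0428
grasp_force: 0.0
```

```bash
python3 wr.py w6; python3 go.py .451 -.008 .0115 0
```

```text
6.1 [ 0.453  -0.0082  0.0615] 0.04280119157876863 [ 0.6  0.2 -0.1]
cam [0.453 0.069 0.205]
[(0.4515, -0.0096, 17.7, 1454)]
[ 0.2 -2.6 50.2] spin -0.0
```

Request:
jog_arm:
  motion:
    - {"x": -1,"y": 0,"z": 25,"spin": 0,"fingers": 0}
    - {"x": -1,"y": 0,"z": 49,"spin": 0,"fingers": 0}
    - {"x": -1,"y": 0,"z": 49,"spin": 0,"fingers": 0}
    - {"x": -1,"y": 0,"z": 49,"spin": 0,"fingers": 1}
    - {"x": -1,"y": 0,"z": 49,"spin": 0,"fingers": 1}
    - {"x": -1,"y": 0,"z": 49,"spin": 0,"fingers": 1}
    - {"x": -1,"y": 0,"z": 49,"spin": 0,"fingers": 1}
    - {"x": -1,"y": 0,"z": 9,"spin": 0,"fingers": 1}

```text
clock: 7.15
eef_pos: [0.449, -0.009, 0.0501]
tool_rot: [0.707, 0.707, -0.002, -0.002]
ft_force: [-0.1, -0.1, -0.5]
grip_width: 0.0148
grasp_force: 58.6
```

Request:
jog_arm:
  motion:
    - {"x": 0,"y": 0,"z": -40,"spin": 0,"fingers": 1}
    - {"x": 5,"y": 40,"z": -50,"spin": 0,"fingers": 1}
    - {"x": 10,"y": 90,"z": -50,"spin": 0,"fingers": 1}
    - {"x": 16,"y": 130,"z": -45,"spin": 0,"fingers": 1}
    - {"x": 16,"y": 146,"z": -40,"spin": 0,"fingers": 1}
    - {"x": 16,"y": 146,"z": -20,"spin": 0,"fingers": 1}
    - {"x": 16,"y": 146,"z": 5,"spin": 0,"fingers": 1}
    - {"x": 16,"y": 146,"z": 5,"spin": 0,"fingers": 1}

```text
clock: 8.15
eef_pos: [0.5952, 0.0069, 0.0443]
tool_rot: [0.707, 0.707, -0.002, -0.002]
ft_force: [-1.4, -0.4, -0.5]
grip_width: 0.0149
grasp_force: 58.8
```

Request:
jog_arm:
  motion:
    - {"x": 0,"y": 0,"z": 15,"spin": 0,"fingers": 1}
    - {"x": 0,"y": 0,"z": 27,"spin": 0,"fingers": 1}
    - {"x": 0,"y": 0,"z": 27,"spin": 0,"fingers": 1}
    - {"x": 0,"y": 0,"z": 27,"spin": 0,"fingers": 0.2}
    - {"x": 0,"y": 0,"z": 27,"spin": 0,"fingers": 0.2}
    - {"x": 0,"y": 0,"z": 27,"spin": 0,"fingers": 0.2}
    - {"x": 0,"y": 0,"z": -30,"spin": 0,"fingers": 0.2}
    - {"x": 0,"y": 0,"z": -80,"spin": 0,"fingers": 0}

```text
clock: 9.15
eef_pos: [0.5972, 0.0069, 0.1274]
tool_rot: [0.707, 0.707, -0.0, -0.0]
ft_force: [0.5, 1.0, 0.5]
grip_width: 0.0429
grasp_force: 0.0
```

```bash
python3 wr.py w7; python3 go.py .6127 .2177 .06 0
```

```text
9.15 [0.5972 0.0069 0.1274] 0.042943998633886725 [0.5 1.  0.5]
cam [0.597 0.084 0.27 ]
[(0.7954, 0.1132, 68.9, 8834), (0.5859, 0.0017, 10.9, 197), (0.6085, -0.0018, 7.5, 105), (0.5968, -0.0555, 16.3, 565)]
[210.7  10.3  75.9] spin 0.0
```

Request:
jog_arm:
  motion:
    - {"x": 50,"y": 2,"z": 0,"spin": 0,"fingers": 0}
    - {"x": 100,"y": 5,"z": 0,"spin": 0,"fingers": 0}
    - {"x": 150,"y": 15,"z": 20,"spin": 0,"fingers": 0}
    - {"x": 200,"y": 16,"z": 50,"spin": 0,"fingers": 0}
    - {"x": 211,"y": 16,"z": 67,"spin": 0,"fingers": 0}
    - {"x": 211,"y": 16,"z": 67,"spin": 0,"fingers": 0}
    - {"x": 211,"y": 16,"z": 67,"spin": 0,"fingers": 0}

```text
clock: 10.07
eef_pos: [0.614, 0.2166, 0.0602]
tool_rot: [0.708, 0.707, 0.0, 0.0]
ft_force: [-0.2, 0.1, 0.4]
grip_width: 0.0427
grasp_force: 0.0
```

```bash
python3 wr.py w8; python3 go.py .6127 .2177 .0115 0
```

```text
10.075 [0.614  0.2166 0.0602] 0.042747789116000454 [-0.2  0.1  0.4]
cam [0.614 0.294 0.203]
[(0.6153, 0.2186, 17.7, 1520), (0.7901, 0.1124, 68.5, 3906), (0.7374, 0.1042, 11.2, 101)]
[ 1.1 -1.8 49.2] spin -0.1
```

Request:
jog_arm:
  motion:
    - {"x": 1.5,"y": 1,"z": 25,"spin": 0,"fingers": 0}
    - {"x": 1.5,"y": 1,"z": 48,"spin": 0,"fingers": 0}
    - {"x": 1.5,"y": 1,"z": 48,"spin": 0,"fingers": 0}
    - {"x": 1.5,"y": 1,"z": 48,"spin": 0,"fingers": 1}
    - {"x": 1.5,"y": 1,"z": 48,"spin": 0,"fingers": 1}
    - {"x": 1.5,"y": 1,"z": 48,"spin": 0,"fingers": 1}
    - {"x": 1.5,"y": 1,"z": 48,"spin": 0,"fingers": 1}
    - {"x": 1.5,"y": 1,"z": 8,"spin": 0,"fingers": 1}

```text
clock: 11.12
eef_pos: [0.6115, 0.2185, 0.0485]
tool_rot: [0.707, 0.707, -0.003, -0.002]
ft_force: [0.0, -0.3, -1.3]
grip_width: 0.0151
grasp_force: 58.6
```

```bash
python3 go.py .597 .063 .0195 0
```

```text
[-155.4  -14.3   29.5] spin 0.0
```

Request:
jog_arm:
  motion:
    - {"x": 0,"y": 0,"z": -40,"spin": 0,"fingers": 1}
    - {"x": -40,"y": -5,"z": -50,"spin": 0,"fingers": 1}
    - {"x": -90,"y": -10,"z": -50,"spin": 0,"fingers": 1}
    - {"x": -135,"y": -15,"z": -45,"spin": 0,"fingers": 1}
    - {"x": -155,"y": -17,"z": -40,"spin": 0,"fingers": 1}
    - {"x": -155,"y": -17,"z": -20,"spin": 0,"fingers": 1}
    - {"x": -155,"y": -17,"z": 5,"spin": 0,"fingers": 1}
    - {"x": -155,"y": -17,"z": 5,"spin": 0,"fingers": 1}

```text
clock: 12.12
eef_pos: [0.5954, 0.0648, 0.0441]
tool_rot: [0.707, 0.707, -0.002, -0.002]
ft_force: [-0.0, -1.0, 0.4]
grip_width: 0.0149
grasp_force: 58.7
```

Request:
jog_arm:
  motion:
    - {"x": 0,"y": 0,"z": 15,"spin": 0,"fingers": 1}
    - {"x": 0,"y": 0,"z": 27,"spin": 0,"fingers": 1}
    - {"x": 0,"y": 0,"z": 27,"spin": 0,"fingers": 1}
    - {"x": 0,"y": 0,"z": 27,"spin": 0,"fingers": 0.2}
    - {"x": 0,"y": 0,"z": 27,"spin": 0,"fingers": 0.2}
    - {"x": 0,"y": 0,"z": 27,"spin": 0,"fingers": 0.2}
    - {"x": 0,"y": 0,"z": -30,"spin": 0,"fingers": 0.2}
    - {"x": 0,"y": 0,"z": -80,"spin": 0,"fingers": 0}

```text
clock: 13.12
eef_pos: [0.5972, 0.0643, 0.1275]
tool_rot: [0.707, 0.707, -0.0, -0.0]
ft_force: [0.6, -0.7, 0.3]
grip_width: 0.0432
grasp_force: 0.0
```

Request:
jog_arm:
  motion:
    - {"x": -40,"y": 0,"z": -120,"spin": 0,"fingers": 0}
    - {"x": -60,"y": 0,"z": -180,"spin": 0,"fingers": 0}
    - {"x": -60,"y": 0,"z": -220,"spin": 0,"fingers": 0}
    - {"x": -60,"y": 0,"z": -220,"spin": 0,"fingers": 0}
    - {"x": -60,"y": 0,"z": -220,"spin": 0,"fingers": 0}
    - {"x": -60,"y": 0,"z": -220,"spin": 0,"fingers": 0}

```text
clock: 13.88
eef_pos: [0.5971, 0.0044, 0.3455]
tool_rot: [0.707, 0.707, -0.0, -0.0]
ft_force: [-0.0, 0.9, -0.2]
grip_width: 0.0425
grasp_force: 0.0
```

```bash
python3 - <<'E'
from wr import *
o=readout.get_obs();print(o["clock"],o["eef_pos"])
c=wrist("w9");pickle.dump(c,open("w9.pkl","wb"));print(plates(c))
for m,st,ce in blobs(blue(c["pixels"]),1000):
    h=hull_c(m);print(st)
    for z in(.04,.011): print(z,cv2.minAreaRect(world(c,h,z).astype(np.float32)*1000))
E
```

```text
13.875 [0.59712671 0.00444512 0.34550037]
[(0.7896, 0.1122, 64.2, 2895), (1.0768, 0.0205, 177.7, 10772), (0.5966, 0.0041, 14.8, 90), (0.5963, -0.0522, 15.8, 179)]
[ 284  112   83  155 6573]
0.04 ((598.097412109375, 0.3017730712890625), (195.1190643310547, 101.39971160888672), 89.21607208251953)
0.011 ((598.1532592773438, -4.9485931396484375), (207.7335662841797, 107.95541381835938), 89.21630859375)
```

View pics/w9.png

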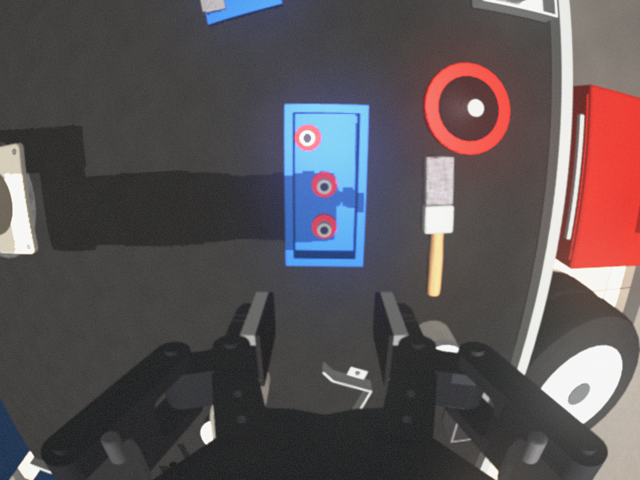

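All three plates stand in the case, with hubs at (308,137), (324,185) and (324,229); the first is nearer a wall but upright. Next: measure the case rim with a wider mask and go to the lid.

```bash
cat > rect.py <<'E'
from h import *
def loose(p):
    h=cv2.cvtColor(p,cv2.COLOR_RGB2HSV).astype(int);return (abs(h[...,0]-107)<16)&(h[...,1]>110)&(h[...,2]>110)
def rects(c,z,amin=1500):
    out=[]
    for m,st,ce in blobs(loose(c["pixels"]),amin):
        h=hull_c(m).astype(float);h+=np.sign(h-h.mean(0))*.0
        r=cv2.minAreaRect(world(c,h,z).astype(np.float32)*1000);out.append((st[:4].tolist(),np.round(r[0],1),np.round(r[1],1),round(r[2],2)))
    return out
E
python3 - <<'E'
from rect import *
for n in("w9","top0"):
    c=pickle.load(open(n+".pkl","rb"))
    for z in(.04,.011):print(n,z,*rects(c,z),sep="\n ")
E
python3 go.py .474 .28 .2 12
```

```text
w9
 0.04
 ([283, 103, 87, 165], array([598.2,   5.3]), array([206.7, 102.7]), 89.23)
w9
 0.011
 ([283, 103, 87, 165], array([5.983e+02, 4.000e-01]), array([220.1, 109.4]), 89.23)
top0
 0.04
 ([272, 221, 79, 40], array([599.1,   6.5]), array([207.9, 104.5]), 89.32)
 ([148, 263, 83, 55], array([472.8, 326. ]), array([101.3, 202.6]), 12.46)
top0
 0.011
 ([272, 221, 79, 40], array([603.2,   7.1]), array([213.1, 107.1]), 89.32)
 ([148, 263, 83, 55], array([473.8, 334.7]), array([103.9, 207.7]), 12.46)
[ 275.4 -122.3  145. ] spin -12.0
```

Request:
jog_arm:
  motion:
    - {"x": 40,"y": -17,"z": 20,"spin": -2,"fingers": 0}
    - {"x": 80,"y": -35,"z": 40,"spin": -4,"fingers": 0}
    - {"x": 130,"y": -57,"z": 60,"spin": -7,"fingers": 0}
    - {"x": 180,"y": -79,"z": 90,"spin": -10,"fingers": 0}
    - {"x": 230,"y": -102,"z": 120,"spin": -12.5,"fingers": 0}
    - {"x": 275,"y": -122,"z": 145,"spin": -12.5,"fingers": 0}
    - {"x": 275,"y": -122,"z": 145,"spin": -12.5,"fingers": 0}
    - {"x": 275,"y": -122,"z": 145,"spin": -12.5,"fingers": 0}

```text
clock: 14.92
eef_pos: [0.4745, 0.2792, 0.2001]
tool_rot: [0.625, 0.78, -0.001, -0.0]
ft_force: [0.4, 0.1, 0.5]
grip_width: 0.0427
grasp_force: 0.0
```

```bash
python3 - <<'E'
from wr import *; from rect import *; from go import shift
o=readout.get_obs();print(o["clock"],o["eef_pos"])
c=wrist("w10");pickle.dump(c,open("w10.pkl","wb"))
print(rects(c,.011),rects(c,.04))
E
```

```text
14.925 [0.47449899 0.27915736 0.20013359]
[([279, 37, 116, 35], array([454.3, 420. ]), array([101.4,  31.3]), 12.22), ([279, 95, 116, 165], array([478.8, 308.4]), array([103.3, 152.8]), 11.97)] [([279, 37, 116, 35], array([454.6, 414.3]), array([92.6, 28.6]), 12.22), ([279, 95, 116, 165], array([477. , 312.5]), array([ 94.3, 139.5]), 11.97)]
```

View pics/w10.png

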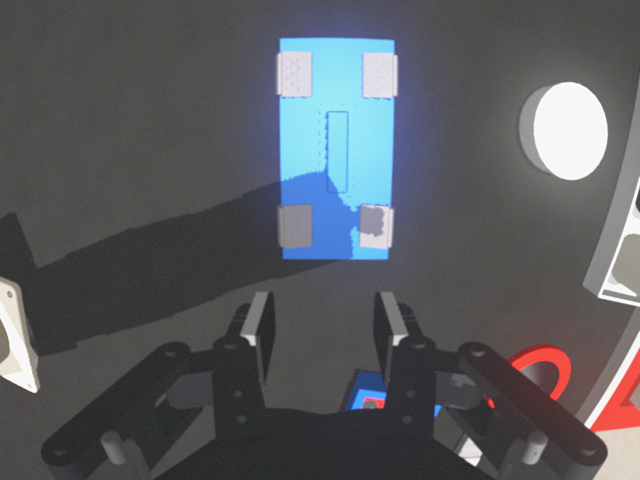

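The lid's panel corners are at (280,38), (394,39), (389,260) and (284,259), and the rib's top is about (338,152).

```bash
python3 - <<'E'
from rect import *; from go import shift
c=pickle.load(open("w10.pkl","rb"));
m=sum(b[0] for b in blobs(loose(c["pixels"]),1500) if b[1][1]<200)>0
m[:, :]&=np.arange(480)[:,None]<270
h=hull_c(m).astype(float);r=cv2.minAreaRect(world(c,h,.011).astype(np.float32)*1000);print(r)
print("corners",world(c,[[280,38],[394,39],[389,260],[284,259]],.011).mean(0), "rib",world(c,[337.5,152],.031))
x,y=np.array(r[0])/1000
print(shift(x,y,.021,12.2))
E
```

```text
((473.21441650390625, 334.7034912109375), (103.45260620117188, 206.07931518554688), 12.221187591552734)
corners [0.47403122 0.33456719] rib [[0.47339565 0.33461756]]
(array([ 55.1,  10.2, 179.9]), 'spin', np.float64(0.3))
```

Request:
jog_arm:
  motion:
    - {"x": 40,"y": 8,"z": 40,"spin": 0.3,"fingers": 0}
    - {"x": 55,"y": 10.2,"z": 90,"spin": 0.3,"fingers": 0}
    - {"x": 55,"y": 10.2,"z": 130,"spin": 0.3,"fingers": 0}
    - {"x": 55,"y": 10.2,"z": 145,"spin": 0.3,"fingers": 0}
    - {"x": 55,"y": 10.2,"z": 145,"spin": 0.3,"fingers": 0}
    - {"x": 55,"y": 10.2,"z": 145,"spin": 0.3,"fingers": 0}

```text
clock: 15.72
eef_pos: [0.4751, 0.3357, 0.0585]
tool_rot: [0.628, 0.778, 0.002, 0.001]
ft_force: [-0.9, -0.2, 0.8]
grip_width: 0.0428
grasp_force: 0.0
```

```bash
python3 go.py .4733 .3347 .015 12.2
```

```text
[-0.6 -2.1 43.5] spin -0.1
```

Request:
jog_arm:
  motion:
    - {"x": 0,"y": -1,"z": 20,"spin": 0,"fingers": 0}
    - {"x": 0,"y": -1,"z": 40,"spin": 0,"fingers": 0}
    - {"x": 0,"y": -1,"z": 40,"spin": 0,"fingers": 0}
    - {"x": 0,"y": -1,"z": 40,"spin": 0,"fingers": 0.5}
    - {"x": 0,"y": -1,"z": 40,"spin": 0,"fingers": 1}
    - {"x": 0,"y": -1,"z": 40,"spin": 0,"fingers": 1}
    - {"x": 0,"y": -1,"z": 40,"spin": 0,"fingers": 1}
    - {"x": 0,"y": -1,"z": 40,"spin": 0,"fingers": 1}

```text
clock: 16.73
eef_pos: [0.4737, 0.3359, 0.0184]
tool_rot: [0.628, 0.778, 0.002, 0.001]
ft_force: [-1.5, -0.9, 6.9]
grip_width: 0.0164
grasp_force: 60.9
```

Request:
jog_arm:
  motion:
    - {"x": 0,"y": 0,"z": -15,"spin": 0,"fingers": 1}
    - {"x": 0,"y": 0,"z": -40,"spin": 0,"fingers": 1}
    - {"x": 0,"y": 0,"z": -70,"spin": 0,"fingers": 1}
    - {"x": 0,"y": 0,"z": -100,"spin": 0,"fingers": 1}
    - {"x": 0,"y": 0,"z": -100,"spin": 0,"fingers": 1}
    - {"x": 0,"y": 0,"z": -100,"spin": 0,"fingers": 1}

```text
clock: 17.48
eef_pos: [0.4719, 0.3347, 0.1158]
tool_rot: [0.628, 0.778, -0.001, -0.0]
ft_force: [0.3, 0.2, -1.4]
grip_width: 0.0164
grasp_force: 59.9
```

```bash
python3 - <<'E'
from wr import *; from rect import *; from go import shift
o=readout.get_obs();print(o["clock"],o["eef_pos"],o["ft_force"],o["ft_torque"],o["grip_width"])
c=wrist("w11");pickle.dump(c,open("w11.pkl","wb"))
z=o["eef_pos"][2]-.0074
print(z,rects(c,z))
print(shift(.5982,.0053,.115,-.75))
E
```

```text
17.475 [0.47187891 0.33474364 0.11578489] [ 0.32794301  0.20790483 -1.44686438] [ 0.05976795 -0.03898343  0.02137748] 0.016394504155739214
0.10838488910920317 [([201, 66, 246, 349], array([468.5, 349.7]), array([101.4, 172.4]), 12.42)]
(array([-3.485e+02,  5.420e+01,  3.000e-01]), 'spin', np.float64(13.0))
```

View pics/w11.png

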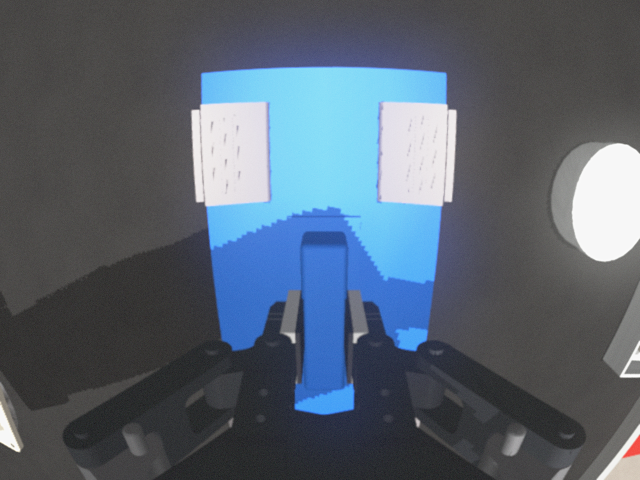

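Lid held level; its far corners are at (202,73) and (446,73). Next, its offset in the hand.

```bash
cat > lid.py <<'E'
from rect import *
from scipy.spatial.transform import Rotation as R
def lid_in_tool(c,eef,q,dz=-.0074):
    "far edge and sides of held lid -> centre (mm, tool x,y) and yaw vs tool (deg)"
    m=max(blobs(loose(c["pixels"]),1500),key=lambda b:b[1][4])[0]
    k=cv2.convexHull(np.argwhere(m)[:,::-1].astype(np.int32)).reshape(-1,2)
    w=world(c,k,eef[2]+dz);M=R.from_quat(q).as_matrix()
    t=((np.c_[w,np.full(len(w),eef[2])]-eef)@M)[:,:2]*1000
    r=cv2.minAreaRect(t.astype(np.float32));b=cv2.boxPoints(r);top=b[np.argsort(-b[:,0])[:2]]
    e=top.mean(0);d=top[1]-top[0];d*=np.sign(d[1]);a=np.arctan2(d[0],d[1])
    return e,np.linalg.norm(d),np.degrees(a),e-102*np.array([np.cos(a),-np.sin(a)])
E
python3 - <<'E'
from lid import *
from workcell import readout
o=readout.get_obs();c=pickle.load(open("w11.pkl","rb"))
print(o["eef_pos"],o["clock"])
for dz in(-.0074,-.0094): print(lid_in_tool(c,o["eef_pos"],o["tool_rot"],dz))
E
```

```text
[0.47150439 0.33446814 0.1150826 ] 17.525
(array([ 1.0181415e+02, -2.1858215e-03], dtype=float32), np.float32(101.857925), np.float32(0.21558405), array([-0.18512726,  0.38160375], dtype=float32))
(array([ 1.0213804e+02, -9.7045898e-03], dtype=float32), np.float32(103.20598), np.float32(0.21558055), array([0.13876343, 0.37407875], dtype=float32))
```

Request:
jog_arm:
  motion:
    - {"x": -45,"y": 3,"z": -5,"spin": 1,"fingers": 1}
    - {"x": -95,"y": 7,"z": -10,"spin": 3,"fingers": 1}
    - {"x": -150,"y": 11,"z": -10,"spin": 5,"fingers": 1}
    - {"x": -210,"y": 15,"z": -10,"spin": 7,"fingers": 1}
    - {"x": -270,"y": 20,"z": -10,"spin": 9,"fingers": 1}
    - {"x": -330,"y": 25,"z": -10,"spin": 11,"fingers": 1}
    - {"x": -390,"y": 29,"z": -10,"spin": 13,"fingers": 1}
    - {"x": -446,"y": 33,"z": -10,"spin": 13,"fingers": 1}

```text
clock: 18.52
eef_pos: [0.5982, -0.0958, 0.1245]
tool_rot: [0.712, 0.702, -0.001, -0.001]
ft_force: [0.6, 0.4, -1.6]
grip_width: 0.0164
grasp_force: 59.9
```

Request:
jog_arm:
  motion:
    - {"x": 0,"y": 0,"z": 0,"spin": 0,"fingers": 1}
    - {"x": 0,"y": 0,"z": 0,"spin": 0,"fingers": 1}
    - {"x": 0,"y": 0,"z": 0,"spin": 0,"fingers": 1}
    - {"x": 0,"y": 0,"z": 0,"spin": 0,"fingers": 1}

```text
clock: 19.02
eef_pos: [0.5987, -0.0924, 0.1262]
tool_rot: [0.711, 0.703, -0.0, -0.0]
ft_force: [0.9, 0.9, -1.9]
grip_width: 0.016
grasp_force: 59.9
```

```bash
python3 - <<'E'
from wr import *; from lid import *
o=readout.get_obs();print(o["clock"],o["eef_pos"],o["tool_rot"],o["ft_force"])
c=wrist("w12");pickle.dump((c,o),open("w12.pkl","wb"))
E
```

```text
19.025 [ 0.59869843 -0.09238433  0.12622681] [ 7.11217093e-01  7.02972398e-01 -1.08418732e-04 -2.05717180e-04] [ 0.88899755  0.90457016 -1.88667117]
```

View pics/w12.png

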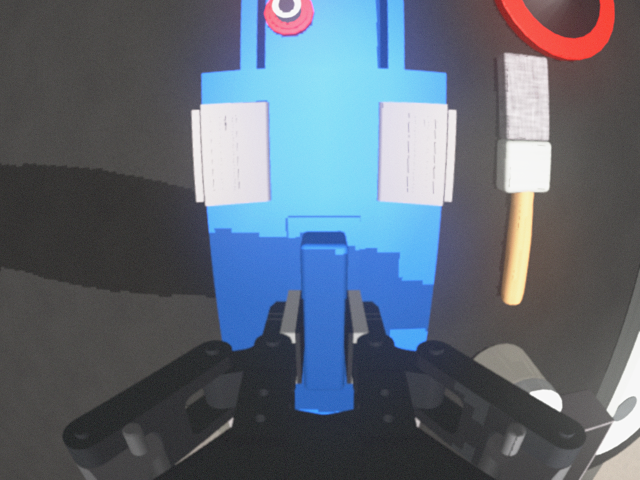

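```bash
python3 - <<'E'
from lid import *; from go import shift
c,o=pickle.load(open("w12.pkl","rb"))
g=c["pixels"].astype(int)
for v in(15,30,45,60):
    row=g[v,:,2]-g[v,:,0];on=np.where(loose(c["pixels"])[v])[0];print(v,on.min(),on.max(),world(c,[[on.min()-.5,v],[on.max()+.5,v]],.04).round(4).tolist())
print(ray(c,[0,0])[0])
from workcell import readout
print(readout.get_obs()["eef_pos"]);print(shift(.5982,.0055,.1,-.75))
E
```

```text
15 240 404 [[0.5484, 0.0579], [0.6502, 0.0564]]
30 240 405 [[0.5484, 0.0477], [0.6505, 0.0463]]
45 240 405 [[0.5484, 0.0378], [0.6502, 0.0363]]
60 240 405 [[0.5484, 0.028], [0.6501, 0.0265]]
[ 0.59961029 -0.01531282  0.26928037]
[ 0.59878174 -0.09254223  0.12635129]
(array([98. , -1.7, 26.4]), 'spin', np.float64(0.1))
```

Request:
jog_arm:
  motion:
    - {"x": 30,"y": -0.5,"z": 15,"spin": 0,"fingers": 1}
    - {"x": 55,"y": -0.5,"z": 30,"spin": 0,"fingers": 1}
    - {"x": 68,"y": -0.5,"z": 45,"spin": 0,"fingers": 1}
    - {"x": 68,"y": -0.5,"z": 51,"spin": 0,"fingers": 1}
    - {"x": 68,"y": -0.5,"z": 51,"spin": 0,"fingers": 1}
    - {"x": 68,"y": -0.5,"z": 51,"spin": 0,"fingers": 1}
    - {"x": 68,"y": -0.5,"z": 51,"spin": 0,"fingers": 1}

```text
clock: 19.95
eef_pos: [0.5999, -0.0266, 0.076]
tool_rot: [0.712, 0.702, 0.0, 0.001]
ft_force: [-0.2, -0.5, -1.9]
grip_width: 0.0163
grasp_force: 59.9
```

```bash
python3 - <<'E'
from wr import *; from lid import *; from go import shift
o=readout.get_obs();print(o["clock"],o["eef_pos"],o["ft_force"])
c=wrist("w13");pickle.dump((c,o),open("w13.pkl","wb"))
p=c["pixels"];L=loose(p)
for u in(270,290,360,380):
    col=np.where(L[:,u])[0];print(u,col[:1],world(c,[u,col[0]-.5],.04).round(4), p[0:20,u,2].tolist())
for v in(14,24,34,44):
    on=np.where(L[v])[0]
    if len(on): print(v,on.min(),on.max(),world(c,[[on.min()-.5,v],[on.max()+.5,v]],.04).round(4).tolist())
print(shift(.5986,.0055,.075,-.75))
E
```

```text
19.95 [ 0.59990525 -0.02661398  0.07599609] [-0.18728587 -0.4980513  -1.91203578]
270 [11] [[0.5763 0.1087]] [107, 112, 108, 112, 113, 112, 111, 112, 115, 113, 115, 145, 234, 250, 248, 247, 247, 247, 247, 247]
290 [11] [[0.5859 0.1081]] [107, 108, 114, 113, 115, 112, 117, 118, 117, 114, 136, 226, 251, 248, 247, 247, 247, 247, 247, 247]
360 [11] [[0.6192 0.1076]] [111, 112, 113, 113, 117, 112, 118, 117, 117, 115, 131, 224, 251, 248, 247, 247, 247, 247, 247, 247]
380 [11] [[0.6289 0.108 ]] [107, 107, 111, 113, 112, 109, 114, 112, 116, 121, 115, 138, 227, 250, 248, 247, 247, 247, 247, 247]
14 231 417 [[0.5569, 0.1088], [0.6474, 0.1074]]
24 216 424 [[0.5493, 0.1043], [0.6507, 0.1023]]
34 216 424 [[0.5493, 0.099], [0.6505, 0.097]]
44 216 424 [[0.5493, 0.0938], [0.6504, 0.0918]]
(array([32. , -1.7,  0.9]), 'spin', np.float64(-0.1))
```

View pics/w13.png

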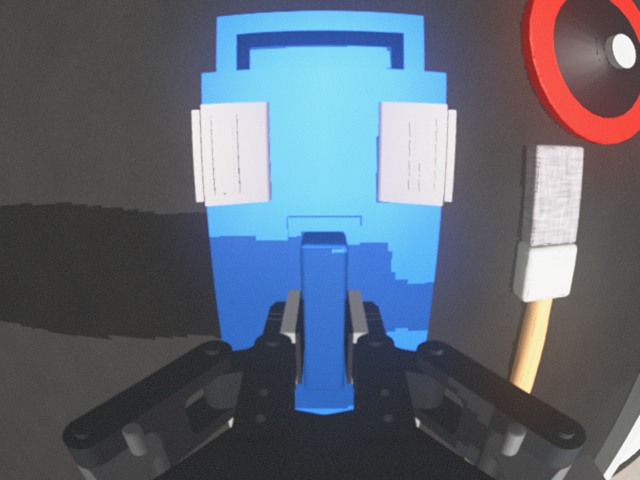

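Rim's far edge at v≈11 gives the case centre as (0.5987,0.0058). I'll move over it and settle just above.

Request:
jog_arm:
  motion:
    - {"x": 16,"y": -1,"z": 3,"spin": 0,"fingers": 1}
    - {"x": 32,"y": -1,"z": 8,"spin": 0,"fingers": 1}
    - {"x": 32,"y": -1,"z": 11,"spin": 0,"fingers": 1}
    - {"x": 32,"y": -1,"z": 11,"spin": 0,"fingers": 1}
    - {"x": 32,"y": -1,"z": 11,"spin": 0,"fingers": 1}
    - {"x": 32,"y": -1,"z": 11,"spin": 0,"fingers": 1}
    - {"x": 32,"y": -1,"z": 11,"spin": 0,"fingers": 1}
    - {"x": 32,"y": -1,"z": 11,"spin": 0,"fingers": 1}

```text
clock: 21.0
eef_pos: [0.5989, 0.006, 0.0644]
tool_rot: [0.712, 0.702, 0.0, 0.0]
ft_force: [1.1, -1.6, -1.9]
grip_width: 0.0162
grasp_force: 59.9
```

```bash
python3 go.py .5984 .0058 .0514 -.75
```

```text
[-0.2 -0.5 13. ] spin -0.1
```

Request:
jog_arm:
  motion:
    - {"x": 0,"y": -0.5,"z": 3,"spin": 0,"fingers": 1}
    - {"x": 0,"y": -0.5,"z": 6,"spin": 0,"fingers": 1}
    - {"x": 0,"y": -0.5,"z": 9,"spin": 0,"fingers": 1}
    - {"x": 0,"y": -0.5,"z": 11,"spin": 0,"fingers": 1}
    - {"x": 0,"y": -0.5,"z": 12,"spin": 0,"fingers": 1}
    - {"x": 0,"y": -0.5,"z": 13,"spin": 0,"fingers": 1}
    - {"x": 0,"y": -0.5,"z": 13,"spin": 0,"fingers": 1}
    - {"x": 0,"y": -0.5,"z": 13,"spin": 0,"fingers": 1}

```text
clock: 22.0
eef_pos: [0.5984, 0.0062, 0.0514]
tool_rot: [0.712, 0.702, 0.0, 0.0]
ft_force: [-0.5, 0.7, -0.7]
grip_width: 0.0159
grasp_force: 60.0
```

Request:
jog_arm:
  motion:
    - {"x": 0,"y": 0,"z": 1,"spin": 0,"fingers": 1}
    - {"x": 0,"y": 0,"z": 1.5,"spin": 0,"fingers": 1}
    - {"x": 0,"y": 0,"z": 1.5,"spin": 0,"fingers": 1}

```text
clock: 22.38
eef_pos: [0.5984, 0.0062, 0.0514]
tool_rot: [0.712, 0.702, 0.0, 0.0]
ft_force: [-3.1, -0.2, 7.4]
grip_width: 0.0167
grasp_force: 61.0
```

Request:
jog_arm:
  motion:
    - {"x": 0,"y": 0,"z": 0,"spin": 0,"fingers": 0}
    - {"x": 0,"y": 0,"z": 0,"spin": 0,"fingers": 0}
    - {"x": 0,"y": 0,"z": 0,"spin": 0,"fingers": 0}
    - {"x": 0,"y": 0,"z": -40,"spin": 0,"fingers": 0}
    - {"x": -30,"y": 0,"z": -100,"spin": 0,"fingers": 0}
    - {"x": -60,"y": 0,"z": -150,"spin": 0,"fingers": 1}
    - {"x": -60,"y": 0,"z": -150,"spin": 0,"fingers": 1}
    - {"x": -60,"y": 0,"z": -150,"spin": 0,"fingers": 1}

```text
clock: 23.38
eef_pos: [0.5973, -0.054, 0.1995]
tool_rot: [0.712, 0.702, 0.0, -0.0]
ft_force: [-0.4, 0.9, -0.1]
grip_width: 0.0001
grasp_force: 0.0
```

```bash
python3 - <<'E'
from wr import *; from rect import *
o=readout.get_obs();print(o["clock"],o["eef_pos"],o["ft_force"])
c=wrist("w14");pickle.dump((c,o),open("w14.pkl","wb"))
for z in(.044,.048):print(z,rects(c,z))
s=camera("side")
cv2.imwrite("pics/pair.png",cv2.hconcat([cv2.resize(c["pixels"][0:300,200:440,::-1],(400,500)),cv2.resize(s["pixels"][210:310,270:390,::-1],(400,500),interpolation=2)[:500]]))
E
```

```text
23.375 [ 0.59732666 -0.05397557  0.19948002] [-0.36161905  0.89328482 -0.10837912]
0.044 [([260, 22, 129, 247], array([598.4,   5.3]), array([206.1, 103.2]), 89.29)]
0.048 [([260, 22, 129, 247], array([598.4,   5.5]), array([203.4, 101.8]), 89.29)]
```

View pics/pair.png

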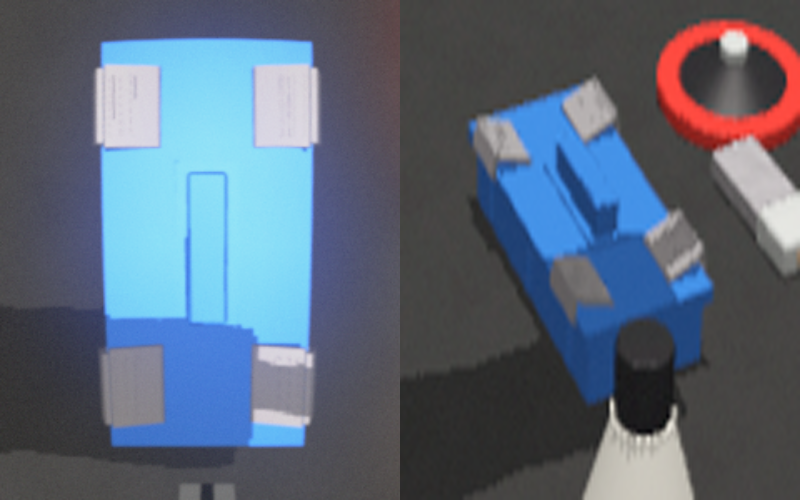

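The lid sits flat on the rim, centred at (0.5984,0.0054), with all four tabs raised. Now the tabs, nearest first.

```bash
python3 - <<'E'
from go import shift
print(shift(.6395,-.0631,.07,-.75),shift(.5555,-.0621,.07,-.75))
E
```

```text
(array([ -9.3,  43.7, 127.7]), 'spin', np.float64(-0.0)) (array([ -9.4, -40.3, 128. ]), 'spin', np.float64(-0.0))
```

Request:
jog_arm:
  motion:
    - {"x": -9,"y": 30,"z": 40,"spin": 0,"fingers": 1}
    - {"x": -9,"y": 43,"z": 90,"spin": 0,"fingers": 1}
    - {"x": -9,"y": 43,"z": 128,"spin": 0,"fingers": 1}
    - {"x": -9,"y": 43,"z": 128,"spin": 0,"fingers": 1}
    - {"x": -9,"y": 43,"z": 138,"spin": 0,"fingers": 1}
    - {"x": -9,"y": 43,"z": 145,"spin": 0,"fingers": 1}
    - {"x": -9,"y": 43,"z": 150,"spin": 0,"fingers": 1}
    - {"x": -9,"y": 43,"z": 150,"spin": 0,"fingers": 1}

```text
clock: 24.48
eef_pos: [0.642, -0.0634, 0.0514]
tool_rot: [0.712, 0.702, 0.001, 0.002]
ft_force: [1.3, 0.4, 3.0]
grip_width: 0.0001
grasp_force: 1.5
```

Request:
jog_arm:
  motion:
    - {"x": 0,"y": 0,"z": 2,"spin": 0,"fingers": 1}
    - {"x": 0,"y": 0,"z": 4,"spin": 0,"fingers": 1}
    - {"x": 0,"y": 0,"z": 5,"spin": 0,"fingers": 1}
    - {"x": 0,"y": 0,"z": 5,"spin": 0,"fingers": 1}
    - {"x": 0,"y": 0,"z": 5,"spin": 0,"fingers": 1}

```text
clock: 25.1
eef_pos: [0.6424, -0.0635, 0.0474]
tool_rot: [0.712, 0.702, 0.002, 0.002]
ft_force: [2.5, 0.5, 12.0]
grip_width: 0.0
grasp_force: 5.7
```

Request:
jog_arm:
  motion:
    - {"x": 0,"y": 0,"z": 2,"spin": 0,"fingers": 1}
    - {"x": 0,"y": 0,"z": 3,"spin": 0,"fingers": 1}
    - {"x": 0,"y": 0,"z": 3,"spin": 0,"fingers": 1}
    - {"x": 0,"y": 0,"z": 3,"spin": 0,"fingers": 1}

```text
clock: 25.6
eef_pos: [0.6425, -0.0635, 0.0472]
tool_rot: [0.712, 0.702, 0.002, 0.002]
ft_force: [-3.4, 2.0, 23.5]
grip_width: 0.0004
grasp_force: 11.9
```

Tab 2 is hard on its stop (z 0.0472 as expected, force climbing). Tab 4 next, with the same stroke.

Request:
jog_arm:
  motion:
    - {"x": 0,"y": 0,"z": -28,"spin": 0,"fingers": 1}
    - {"x": 0,"y": -50,"z": -30,"spin": 0,"fingers": 1}
    - {"x": 0,"y": -85,"z": -28,"spin": 0,"fingers": 1}
    - {"x": 0,"y": -85,"z": -18,"spin": 0,"fingers": 1}
    - {"x": 0,"y": -85,"z": -10,"spin": 0,"fingers": 1}
    - {"x": 0,"y": -85,"z": -4,"spin": 0,"fingers": 1}
    - {"x": 0,"y": -85,"z": -1,"spin": 0,"fingers": 1}
    - {"x": 0,"y": -85,"z": 0,"spin": 0,"fingers": 1}

```text
clock: 26.6
eef_pos: [0.5538, -0.0625, 0.0467]
tool_rot: [0.712, 0.702, -0.001, -0.001]
ft_force: [-19.7, 0.7, 45.4]
grip_width: -0.0002
grasp_force: 23.1
```

Request:
jog_arm:
  motion:
    - {"x": 0,"y": 0,"z": 0,"spin": 0,"fingers": 1}
    - {"x": 0,"y": 0,"z": 0,"spin": 0,"fingers": 1}
    - {"x": 0,"y": 0,"z": 0,"spin": 0,"fingers": 1}

```text
clock: 26.98
eef_pos: [0.5538, -0.0625, 0.0467]
tool_rot: [0.712, 0.702, -0.001, -0.0]
ft_force: [-18.4, 0.8, 41.2]
grip_width: -0.0002
grasp_force: 20.7
```

Request:
jog_arm:
  motion:
    - {"x": 0,"y": 0,"z": -28,"spin": 0,"fingers": 1}
    - {"x": 50,"y": 1,"z": -35,"spin": 0,"fingers": 1}
    - {"x": 105,"y": 1,"z": -32,"spin": 0,"fingers": 1}
    - {"x": 136,"y": 1,"z": -24,"spin": 0,"fingers": 1}
    - {"x": 136,"y": 1,"z": -14,"spin": 0,"fingers": 1}
    - {"x": 136,"y": 1,"z": -7,"spin": 0,"fingers": 1}
    - {"x": 136,"y": 1,"z": -3,"spin": 0,"fingers": 1}
    - {"x": 136,"y": 1,"z": -3,"spin": 0,"fingers": 1}

```text
clock: 27.98
eef_pos: [0.5582, 0.0743, 0.0473]
tool_rot: [0.712, 0.702, 0.001, -0.001]
ft_force: [-8.9, 5.0, 19.1]
grip_width: 0.0002
grasp_force: 9.7
```

Request:
jog_arm:
  motion:
    - {"x": 0,"y": 0,"z": 0,"spin": 0,"fingers": 1}
    - {"x": 0,"y": 0,"z": 0,"spin": 0,"fingers": 1}
    - {"x": 0,"y": 0,"z": 0,"spin": 0,"fingers": 1}

```text
clock: 28.35
eef_pos: [0.5583, 0.0743, 0.0473]
tool_rot: [0.712, 0.702, 0.002, -0.001]
ft_force: [-7.6, 6.0, 19.5]
grip_width: -0.0005
grasp_force: 9.6
```

Tab 3 is home. Last is tab 1.

Request:
jog_arm:
  motion:
    - {"x": 0,"y": 0,"z": -28,"spin": 0,"fingers": 1}
    - {"x": 0,"y": 50,"z": -30,"spin": 0,"fingers": 1}
    - {"x": 0,"y": 84,"z": -28,"spin": 0,"fingers": 1}
    - {"x": 0,"y": 84,"z": -18,"spin": 0,"fingers": 1}
    - {"x": 0,"y": 84,"z": -9,"spin": 0,"fingers": 1}
    - {"x": 0,"y": 84,"z": -3,"spin": 0,"fingers": 1}
    - {"x": 0,"y": 84,"z": 1,"spin": 0,"fingers": 1}
    - {"x": 0,"y": 84,"z": 1,"spin": 0,"fingers": 1}

```text
clock: 29.35
eef_pos: [0.6435, 0.0711, 0.0474]
tool_rot: [0.712, 0.702, 0.001, 0.003]
ft_force: [-0.7, -3.2, 14.2]
grip_width: -0.0001
grasp_force: 7.0
```

Request:
jog_arm:
  motion:
    - {"x": 0,"y": 0,"z": 0,"spin": 0,"fingers": 1}
    - {"x": 0,"y": 0,"z": 0,"spin": 0,"fingers": 1}
    - {"x": 0,"y": 0,"z": 0,"spin": 0,"fingers": 1}

```text
clock: 29.72
eef_pos: [0.6435, 0.0711, 0.0474]
tool_rot: [0.712, 0.702, 0.001, 0.003]
ft_force: [0.2, -3.5, 14.0]
grip_width: -0.0
grasp_force: 7.0
```

Tab 1 is home too. Lifting off and locating the bottle by fitting its known shape to the first top and side pictures.

Request:
jog_arm:
  motion:
    - {"x": 0,"y": 0,"z": -50,"spin": 0,"fingers": 1}
    - {"x": 0,"y": 0,"z": -110,"spin": 0,"fingers": 1}
    - {"x": -40,"y": -50,"z": -150,"spin": 0,"fingers": 1}
    - {"x": -70,"y": -90,"z": -190,"spin": 0,"fingers": 0}
    - {"x": -70,"y": -130,"z": -230,"spin": 0,"fingers": -1}
    - {"x": -70,"y": -180,"z": -230,"spin": 0,"fingers": -1}
    - {"x": -70,"y": -230,"z": -230,"spin": 0,"fingers": -1}

```text
clock: 30.6
eef_pos: [0.4084, 0.0055, 0.2738]
tool_rot: [0.712, 0.702, 0.0, -0.0]
ft_force: [-0.2, 0.4, 0.1]
grip_width: 0.0721
grasp_force: 0.0
```

```bash
python3 - <<'E'
from h import *; from scipy.optimize import least_squares
from workcell import camera
t=pickle.load(open("top0.pkl","rb"));s=pickle.load(open("side0.pkl","rb"))
a=np.linspace(0,2*np.pi,120)
def ring(c,x,y,z,r): return proj(c,np.c_[x+r*np.cos(a),y+r*np.sin(a),np.full(120,z)])
def res(p):
    x,y=p;S=ring(s,x,y,.04,.039);B=ring(s,x,y,0,.039);C=ring(t,x,y,.205,.0165);D=ring(t,x,y,0,.039);Cs=ring(s,x,y,.205,.0165)
    return np.array([S[:,0].min()-320,S[:,0].max()-359.5,B[:,1].max()-374,C[:,0].max()-458.5,C[:,1].mean()-285.7,D[:,0].min()-415.7,Cs[:,0].mean()-343.3,Cs[:,1].min()-274.3])
r=least_squares(res,[.467,-.315]);print(r.x,r.fun.round(1))
# bay in both, current pictures
c=camera("side");print(c["pixels"].shape)
# tab check: current side and top shots saved
t2=camera("top");pickle.dump(t2,open("t2.pkl","wb"));pickle.dump(c,open("s2.pkl","wb"))
d=np.abs(c["pixels"].astype(int)-s["pixels"]).sum(2)[300:420,310:460];print("bottle/bay change",(d>90).sum())
E
python3 go.py .37 -.27 .25 -22
```

```text
[ 0.46828982 -0.31194732] [-0.   0.2  1.2  0.7  0.4 -0.6  0.1 -1.9]
(480, 640, 3)
bottle/bay change 0
[-276.1  -30.5   23.1] spin 21.2
```

```bash
python3 - <<'E'
from h import *
from scipy.spatial.transform import Rotation as R
# tool pose for w10: eef, quat
c=pickle.load(open("w10.pkl","rb"));e=np.array([.4745,.2792,.2001]);
from workcell import readout
psi=np.radians(12.2);M=np.array([[-np.sin(psi),np.cos(psi),0],[np.cos(psi),np.sin(psi),0],[0,0,-1]]).T
M=np.c_[[-np.sin(psi),np.cos(psi),0],[np.cos(psi),np.sin(psi),0],[0,0,-1.]]
o,d=ray(c,[[262,293],[247,293],[232,338],[170,348],[45,450],[65,455],[590,450],[115,450],[240,430]])
o=(o-e)@M*1000;d=d@M;print("cam in tool",o.round())
for x0 in(0,11):
    k=(x0-o[0])/d[:,0];print(x0,(o+d*k[:,None]).round().tolist())
E
```

```text
cam in tool [  77.   -0. -143.]
0 [[0.0, -30.0, 15.0], [0.0, -37.0, 14.0], [0.0, -35.0, -25.0], [0.0, -57.0, -35.0], [0.0, -77.0, -94.0], [0.0, -70.0, -93.0], [0.0, 74.0, -91.0], [0.0, -56.0, -87.0], [0.0, -23.0, -72.0]]
11 [[11.0, -25.0, -8.0], [11.0, -32.0, -8.0], [11.0, -30.0, -42.0], [11.0, -49.0, -50.0], [11.0, -66.0, -101.0], [11.0, -60.0, -100.0], [11.0, 63.0, -99.0], [11.0, -48.0, -95.0], [11.0, -20.0, -83.0]]
```

The bottle is at (0.468,-0.312), fitting both views within 2 px. Pushing it low depends on how far the gripper's knuckles stick out, so I'll spend my last view on the side picture: the open gripper in profile, plus the pressed tabs.

```bash
python3 - <<'E'
from h import *
from workcell import camera,readout
c=camera("side");o=readout.get_obs();e=o["eef_pos"];print(e,o["grip_width"],o["tool_rot"])
pickle.dump((c,e),open("s3.pkl","wb"))
q=proj(c,[e,e+[.057,0,.013],e+[-.057,0,.013],e+[0,0,.073],e+[.0425,0,.073],e+[0,0,.12]]);print(q.round(1).tolist())
u,v=q[0].astype(int);p=c["pixels"][:,:,::-1]
a=p[v-90:v+30,u-65:u+65];b=p[215:295,280:370];print("offset",u-65,v-90)
cv2.imwrite("pics/last.png",cv2.hconcat([cv2.resize(a,(455,420),interpolation=2),cv2.resize(b,(345,420),interpolation=2)]))
E
```

```text
[0.40767867 0.00566184 0.273379  ] 0.08497087863439463 [ 7.11992318e-01  7.02186701e-01 -6.28621580e-04 -6.16853103e-04]
[[248.4, 179.2], [273.2, 169.0], [222.2, 178.5], [246.9, 147.1], [266.1, 143.9], [245.9, 125.3]]
offset 183 89
```

View pics/last.png

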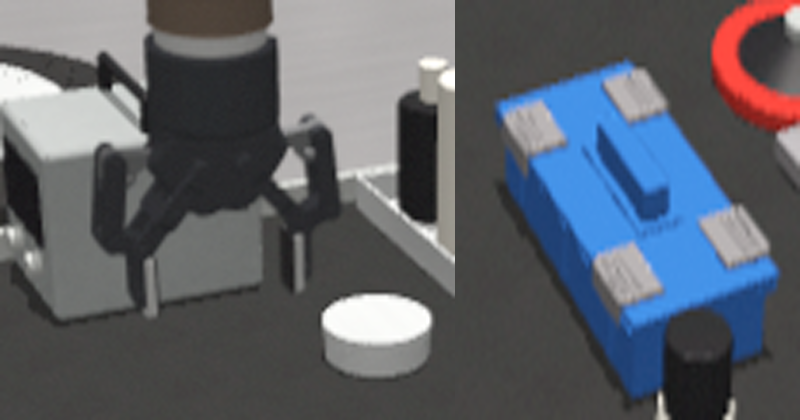

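The right crop shows all four tabs lying flat and level. In the left crop the open gripper is widest, about 78 mm from its axis, at the lower knuckle roughly 50 mm above the tips. A push with the open finger therefore contacts lowest when the tips skim the mat. I'll push slowly in small steps and track the bottle's tilt by template matching.

```bash
cat > track.py <<'E'
from h import *
from workcell import camera,readout
s0=pickle.load(open("side0.pkl","rb"))
def patch(img,u0,u1,v0,v1): return img[v0:v1,u0:u1]
def loc(img,box):
    u0,u1,v0,v1=box;r=cv2.matchTemplate(img,patch(s0["pixels"],*box),cv2.TM_CCOEFF_NORMED);_,s,_,l=cv2.minMaxLoc(r)
    x,y=l;f=lambda a,b,c:0 if a+c-2*b==0 else .5*(a-c)/(a-2*b+c)
    dx=f(*r[y,x-1:x+2]) if 0<x<r.shape[1]-1 else 0;dy=f(*r[y-1:y+2,x]) if 0<y<r.shape[0]-1 else 0
    return np.array([x+dx-u0,y+dy-v0]),s
B0=np.array([.4683,-.312])
def bottle():
    c=camera("side");out=[]
    for z,box in((.195,(322,366,272,308)),(.02,(314,366,335,382))):
        d,s=loc(c["pixels"],box);p=proj(s0,[[*B0,z]])[0]
        out.append((world(c,p+d,z)[0]-world(s0,p,z)[0]+B0,round(s,2)))
    cap,base=out[0][0],out[1][0]
    n=np.array([.923,-.385]);q=base-np.array([.6069,-.3549])
    print("base",base.round(4),out[1][1],"cap-base mm",((cap-base)*1000).round(1),out[0][1],"bay x,y mm",np.round([q@n*1000,q@[.385,.923]*1000],1))
if __name__=="__main__":
    o=readout.get_obs();print(o["clock"],o["eef_pos"].round(4),o["ft_force"].round(1),o["grip_width"].round(3));bottle()
E
python3 track.py; python3 go.py .340 -.272 .25 -17.4
```

```text
[-278.6  -63.8   23.5] spin 16.6Traceback (most recent call last):
  File "track.py", line 20, in <module>
    o=readout.get_obs();print(o["clock"],o["eef_pos"].round(4),o["ft_force"].round(1),o["grip_width"].round(3));bottle()
                                                                                      ^^^^^^^^^^^^^^^^^^^^^
AttributeError: 'float' object has no attribute 'round'
```

Request:
jog_arm:
  motion:
    - {"x": -45,"y": -10,"z": 0,"spin": 3,"fingers": -1}
    - {"x": -95,"y": -22,"z": 0,"spin": 6,"fingers": -1}
    - {"x": -145,"y": -33,"z": 0,"spin": 9,"fingers": -1}
    - {"x": -195,"y": -45,"z": 0,"spin": 12,"fingers": -1}
    - {"x": -245,"y": -56,"z": 0,"spin": 15,"fingers": -1}
    - {"x": -278,"y": -64,"z": 0,"spin": 16.6,"fingers": -1}
    - {"x": -278,"y": -64,"z": 50,"spin": 16.6,"fingers": -1}
    - {"x": -278,"y": -64,"z": 100,"spin": 16.6,"fingers": -1}

```text
clock: 31.75
eef_pos: [0.3439, -0.2726, 0.1723]
tool_rot: [0.806, 0.591, 0.0, 0.001]
ft_force: [0.2, -0.2, -0.4]
grip_width: 0.0855
grasp_force: 0.0
```

```bash
sed -i 's/o\["grip_width"\].round(3)/round(o["grip_width"],3)/' track.py; python3 track.py; python3 go.py .340 -.272 .0 -17.4
```

```text
31.75 [ 0.3439 -0.2726  0.1723] [ 0.2 -0.2 -0.4] 0.085
base [ 0.4683 -0.312 ] 1.0 cap-base mm [0.1 0.2] 0.99 bay x,y mm [-144.4  -13.8]
[ -3.6   3.4 165.2] spin -0.0
```

Request:
jog_arm:
  motion:
    - {"x": 0,"y": 0,"z": 55,"spin": 0,"fingers": -1}
    - {"x": 0,"y": 0,"z": 105,"spin": 0,"fingers": -1}
    - {"x": 0,"y": 0,"z": 140,"spin": 0,"fingers": -1}
    - {"x": 0,"y": 0,"z": 158,"spin": 0,"fingers": -1}
    - {"x": 0,"y": 0,"z": 165,"spin": 0,"fingers": -1}
    - {"x": 0,"y": 0,"z": 168,"spin": 0,"fingers": -1}
    - {"x": 0,"y": 0,"z": 171,"spin": 0,"fingers": -1}
    - {"x": 0,"y": 0,"z": 171,"spin": 0,"fingers": -1}

```text
clock: 32.8
eef_pos: [0.3439, -0.2716, 0.0033]
tool_rot: [0.806, 0.592, 0.0, 0.001]
ft_force: [-0.3, -0.1, 0.3]
grip_width: 0.0855
grasp_force: 0.0
```

Request:
jog_arm:
  motion:
    - {"x": 0,"y": 0,"z": 2,"spin": 0,"fingers": -1}
    - {"x": 0,"y": 0,"z": 4,"spin": 0,"fingers": -1}
    - {"x": 0,"y": 0,"z": 6,"spin": 0,"fingers": -1}
    - {"x": 0,"y": 0,"z": 6,"spin": 0,"fingers": -1}
    - {"x": 0,"y": 0,"z": 6,"spin": 0,"fingers": -1}

```text
clock: 33.42
eef_pos: [0.3434, -0.2713, -0.0032]
tool_rot: [0.806, 0.592, -0.0, -0.0]
ft_force: [0.3, -0.1, 0.0]
grip_width: 0.0855
grasp_force: 0.0
```

Request:
jog_arm:
  motion:
    - {"x": 0,"y": 0,"z": 2,"spin": 0,"fingers": -1}
    - {"x": 0,"y": 0,"z": 4,"spin": 0,"fingers": -1}
    - {"x": 0,"y": 0,"z": 6,"spin": 0,"fingers": -1}
    - {"x": 0,"y": 0,"z": 6,"spin": 0,"fingers": -1}

```text
clock: 33.92
eef_pos: [0.3433, -0.2712, -0.0094]
tool_rot: [0.806, 0.592, -0.0, -0.0]
ft_force: [0.1, 0.3, -0.0]
grip_width: 0.0855
grasp_force: 0.0
```

```bash
python3 track.py; python3 go.py .5008 -.322 -.01 -17.4
```

```text
33.925 [ 0.3433 -0.2712 -0.0094] [ 0.1  0.3 -0. ] 0.085
base [ 0.4683 -0.312 ] 1.0 cap-base mm [0.1 0.2] 0.99 bay x,y mm [-144.4  -13.8]
[ -1.4 165.4   0.6] spin 0.0
```

Request:
jog_arm:
  motion:
    - {"x": -1.5,"y": 4,"z": 0,"spin": 0,"fingers": -1}
    - {"x": -1.5,"y": 8,"z": 0,"spin": 0,"fingers": -1}
    - {"x": -1.5,"y": 11,"z": 0,"spin": 0,"fingers": -1}
    - {"x": -1.5,"y": 13,"z": 0,"spin": 0,"fingers": -1}
    - {"x": -1.5,"y": 15,"z": 0,"spin": 0,"fingers": -1}
    - {"x": -1.5,"y": 17,"z": 0,"spin": 0,"fingers": -1}
    - {"x": -1.5,"y": 19,"z": 0,"spin": 0,"fingers": -1}
    - {"x": -1.5,"y": 19,"z": 0,"spin": 0,"fingers": -1}

```text
clock: 34.98
eef_pos: [0.3609, -0.2783, -0.0093]
tool_rot: [0.806, 0.592, -0.0, -0.0]
ft_force: [0.5, -0.0, -0.6]
grip_width: 0.0855
grasp_force: 0.0
```

```bash
python3 track.py
```

```text
34.975 [ 0.3609 -0.2783 -0.0093] [ 0.5 -0.  -0.6] 0.085
base [ 0.4685 -0.3122] 0.99 cap-base mm [-0.   0.5] 0.99 bay x,y mm [-144.2  -13.9]
```

Request:
jog_arm:
  motion:
    - {"x": 0,"y": 2,"z": 0,"spin": 0,"fingers": -1}
    - {"x": 0,"y": 4,"z": 0,"spin": 0,"fingers": -1}
    - {"x": 0,"y": 6,"z": 0,"spin": 0,"fingers": -1}
    - {"x": 0,"y": 8,"z": 0,"spin": 0,"fingers": -1}
    - {"x": 0,"y": 10,"z": 0,"spin": 0,"fingers": -1}
    - {"x": 0,"y": 12,"z": 0,"spin": 0,"fingers": -1}
    - {"x": 0,"y": 12,"z": 0,"spin": 0,"fingers": -1}

```text
clock: 35.9
eef_pos: [0.3708, -0.2812, -0.0095]
tool_rot: [0.806, 0.592, -0.001, -0.002]
ft_force: [-4.8, 2.1, 2.7]
grip_width: 0.0853
grasp_force: 1.8
```

```bash
python3 track.py
```

```text
35.9 [ 0.3708 -0.2812 -0.0095] [-4.8  2.1  2.7] 0.085
base [ 0.4786 -0.3149] 0.98 cap-base mm [-0.2  0.9] 0.96 bay x,y mm [-133.8  -12.5]
```

Contact at 5 N: the bottle slid 10 mm and stayed upright. Continuing.

Request:
jog_arm:
  motion:
    - {"x": 0,"y": 3,"z": 0,"spin": 0,"fingers": -1}
    - {"x": 0,"y": 6,"z": 0,"spin": 0,"fingers": -1}
    - {"x": 0,"y": 9,"z": 0,"spin": 0,"fingers": -1}
    - {"x": 0,"y": 12,"z": 0,"spin": 0,"fingers": -1}
    - {"x": 0,"y": 15,"z": 0,"spin": 0,"fingers": -1}
    - {"x": 0,"y": 18,"z": 0,"spin": 0,"fingers": -1}
    - {"x": 0,"y": 21,"z": 0,"spin": 0,"fingers": -1}
    - {"x": 0,"y": 24,"z": 0,"spin": 0,"fingers": -1}

```text
clock: 36.95
eef_pos: [0.3933, -0.2882, -0.0096]
tool_rot: [0.806, 0.592, -0.001, -0.002]
ft_force: [-6.0, 1.1, 3.7]
grip_width: 0.0857
grasp_force: 2.5
```

```bash
python3 track.py
```

```text
36.95 [ 0.3933 -0.2882 -0.0096] [-6.   1.1  3.7] 0.086
base [ 0.5015 -0.3215] 0.98 cap-base mm [-0.6  1.7] 0.93 bay x,y mm [-110.1   -9.7]
```

Request:
jog_arm:
  motion:
    - {"x": 0,"y": 4,"z": 0,"spin": 0,"fingers": -1}
    - {"x": 0,"y": 8,"z": 0,"spin": 0,"fingers": -1}
    - {"x": 0,"y": 12,"z": 0,"spin": 0,"fingers": -1}
    - {"x": 0,"y": 16,"z": 0,"spin": 0,"fingers": -1}
    - {"x": 0,"y": 20,"z": 0,"spin": 0,"fingers": -1}
    - {"x": 0,"y": 24,"z": 0,"spin": 0,"fingers": -1}
    - {"x": 0,"y": 28,"z": 0,"spin": 0,"fingers": -1}
    - {"x": 0,"y": 32,"z": 0,"spin": 0,"fingers": -1}

```text
clock: 38.0
eef_pos: [0.4242, -0.2979, -0.0097]
tool_rot: [0.806, 0.592, -0.001, -0.002]
ft_force: [-5.0, 1.3, 2.5]
grip_width: 0.0857
grasp_force: 2.4
```

```bash
python3 track.py
```

```text
38.0 [ 0.4242 -0.2979 -0.0097] [-5.   1.3  2.5] 0.086
base [ 0.5326 -0.3307] 0.95 cap-base mm [-2.   0.9] 0.88 bay x,y mm [-77.9  -6.3]
```

Request:
jog_arm:
  motion:
    - {"x": 0,"y": 4,"z": 0,"spin": 0,"fingers": -1}
    - {"x": 0,"y": 8,"z": 0,"spin": 0,"fingers": -1}
    - {"x": 0,"y": 12,"z": 0,"spin": 0,"fingers": -1}
    - {"x": 0,"y": 16,"z": 0,"spin": 0,"fingers": -1}
    - {"x": 0,"y": 20,"z": 0,"spin": 0,"fingers": -1}
    - {"x": 0,"y": 24,"z": 0,"spin": 0,"fingers": -1}
    - {"x": 0,"y": 28,"z": 0,"spin": 0,"fingers": -1}
    - {"x": 0,"y": 32,"z": 0,"spin": 0,"fingers": -1}

```text
clock: 39.05
eef_pos: [0.4568, -0.3084, -0.0092]
tool_rot: [0.806, 0.592, -0.0, -0.0]
ft_force: [-4.2, 0.4, 0.3]
grip_width: 0.085
grasp_force: 1.7
```

```bash
python3 track.py
```

```text
39.05 [ 0.4568 -0.3084 -0.0092] [-4.2  0.4  0.3] 0.085
base [ 0.5655 -0.342 ] 0.84 cap-base mm [-1.4  1.6] 0.71 bay x,y mm [-43.2  -4. ]
```

Request:
jog_arm:
  motion:
    - {"x": 0,"y": 4,"z": 0,"spin": 0,"fingers": -1}
    - {"x": 0,"y": 8,"z": 0,"spin": 0,"fingers": -1}
    - {"x": 0,"y": 12,"z": 0,"spin": 0,"fingers": -1}
    - {"x": 0,"y": 16,"z": 0,"spin": 0,"fingers": -1}
    - {"x": 0,"y": 20,"z": 0,"spin": 0,"fingers": -1}
    - {"x": 0,"y": 24,"z": 0,"spin": 0,"fingers": -1}
    - {"x": 0,"y": 28,"z": 0,"spin": 0,"fingers": -1}
    - {"x": 0,"y": 31,"z": 0,"spin": 0,"fingers": -1}

```text
clock: 40.1
eef_pos: [0.4865, -0.3177, -0.0092]
tool_rot: [0.806, 0.592, 0.0, 0.0]
ft_force: [-3.7, 1.2, -0.1]
grip_width: 0.0855
grasp_force: 1.8
```

```bash
python3 track.py
```

```text
40.1 [ 0.4865 -0.3177 -0.0092] [-3.7  1.2 -0.1] 0.085
base [ 0.596  -0.3481] 0.74 cap-base mm [96.5 39.9] 0.69 bay x,y mm [-12.7   2.1]
```

The cap template lost its match against the new background; the base still tracks and the force is steady. I'll do the last 18 mm slowly until the back stop is felt.

Request:
jog_arm:
  motion:
    - {"x": 0,"y": 2,"z": 0,"spin": 0,"fingers": -1}
    - {"x": 0,"y": 4,"z": 0,"spin": 0,"fingers": -1}
    - {"x": 0,"y": 6,"z": 0,"spin": 0,"fingers": -1}
    - {"x": 0,"y": 8,"z": 0,"spin": 0,"fingers": -1}
    - {"x": 0,"y": 10,"z": 0,"spin": 0,"fingers": -1}
    - {"x": 0,"y": 12,"z": 0,"spin": 0,"fingers": -1}
    - {"x": 0,"y": 12,"z": 0,"spin": 0,"fingers": -1}

```text
clock: 41.02
eef_pos: [0.498, -0.3213, -0.0092]
tool_rot: [0.806, 0.592, 0.0, 0.0]
ft_force: [-3.7, 0.6, -0.3]
grip_width: 0.0853
grasp_force: 1.3
```

```bash
python3 track.py
```

```text
41.025 [ 0.498  -0.3213 -0.0092] [-3.7  0.6 -0.3] 0.085
base [-0.0702 -0.0619] 0.72 cap-base mm [ 764.5 -248.7] 0.68 bay x,y mm [-737.8    9.8]
```

Request:
jog_arm:
  motion:
    - {"x": 0,"y": 1,"z": 0,"spin": 0,"fingers": -1}
    - {"x": 0,"y": 2,"z": 0,"spin": 0,"fingers": -1}
    - {"x": 0,"y": 3,"z": 0,"spin": 0,"fingers": -1}
    - {"x": 0,"y": 4,"z": 0,"spin": 0,"fingers": -1}
    - {"x": 0,"y": 5,"z": 0,"spin": 0,"fingers": -1}
    - {"x": 0,"y": 5,"z": 0,"spin": 0,"fingers": -1}

```text
clock: 41.82
eef_pos: [0.5026, -0.3228, -0.0092]
tool_rot: [0.806, 0.592, 0.0, 0.0]
ft_force: [-3.5, 1.5, -0.6]
grip_width: 0.0852
grasp_force: 1.5
```

Request:
jog_arm:
  motion:
    - {"x": 0,"y": 1,"z": 0,"spin": 0,"fingers": -1}
    - {"x": 0,"y": 2,"z": 0,"spin": 0,"fingers": -1}
    - {"x": 0,"y": 3,"z": 0,"spin": 0,"fingers": -1}
    - {"x": 0,"y": 4,"z": 0,"spin": 0,"fingers": -1}
    - {"x": 0,"y": 4,"z": 0,"spin": 0,"fingers": -1}

```text
clock: 42.45
eef_pos: [0.5064, -0.324, -0.0092]
tool_rot: [0.806, 0.592, 0.0, 0.0]
ft_force: [-3.1, 0.4, -0.7]
grip_width: 0.0854
grasp_force: 1.5
```

```bash
python3 - <<'E'
from h import *; from workcell import camera
s0=pickle.load(open("side0.pkl","rb"));t0=pickle.load(open("top0.pkl","rb"))
a=np.linspace(0,2*np.pi,120)
def ring(c,x,y,z,r): return proj(c,np.c_[x+r*np.cos(a),y+r*np.sin(a),np.full(120,z)])
s=camera("side");t=camera("top")
ms=(np.abs(s["pixels"].astype(int)-s0["pixels"]).sum(2)>60);mt=(np.abs(t["pixels"].astype(int)-t0["pixels"]).sum(2)>60)
x,y=.6124,-.3572
for z,r in((.205,.0165),(.19,.0165),(.1,.039),(.06,.039),(0,.039)):
    S=ring(s,x,y,z,r);T=ring(t,x,y,z,r);print(z,"side box",S.min(0).round(1),S.max(0).round(1),"top box",T.min(0).round(1),T.max(0).round(1))
for v in(258,262,266,300,310,320,330): 
    k=np.where(ms[v,370:470])[0]+370;print("side row",v,k.min() if len(k) else None,k.max() if len(k) else None)
for u in(395,405,415): k=np.where(ms[225:420,u])[0]+225;print("side col",u,k.min(),k.max())
for v in(225,230,235): k=np.where(mt[v,420:520])[0]+420;print("top row",v,k.min() if len(k) else None,k.max() if len(k) else None)
for u in(450,460,470): k=np.where(mt[190:300,u])[0]+190;print("top col",u,k.min() if len(k) else None,k.max() if len(k) else None)
E
```

```text
0.205 side box [414.3 266.5] [432.2 276.7] top box [460.8 215.6] [475.2 229.8]
0.19 side box [413.4 273.1] [431.2 283.3] top box [458.8 216.9] [473.  230.8]
0.1 side box [397.  303.4] [437.3 328.9] top box [438.9 215. ] [469.7 245.5]
0.06 side box [395.2 318.9] [434.8 344.8] top box [434.8 218. ] [464.6 247.5]
0 side box [392.6 341.3] [431.1 367.7] top box [429.3 222.2] [457.6 250.2]
side row 258 370 389
side row 262 370 383
side row 266 370 384
side row 300 370 433
side row 310 370 436
side row 320 370 437
side row 330 370 436
side col 395 316 360
side col 405 297 362
side col 415 272 361
top row 225 433 469
top row 230 430 487
top row 235 430 491
top col 450 214 298
top col 460 214 299
top col 470 223 293
```

The bottle's silhouette matches upright at the seat position within about 1 px. One more small push to feel the stop.

Request:
jog_arm:
  motion:
    - {"x": 0,"y": 1,"z": 0,"spin": 0,"fingers": -1}
    - {"x": 0,"y": 2,"z": 0,"spin": 0,"fingers": -1}
    - {"x": 0,"y": 3,"z": 0,"spin": 0,"fingers": -1}
    - {"x": 0,"y": 4,"z": 0,"spin": 0,"fingers": -1}
    - {"x": 0,"y": 4,"z": 0,"spin": 0,"fingers": -1}

```text
clock: 43.18
eef_pos: [0.5068, -0.3239, -0.0094]
tool_rot: [0.806, 0.592, -0.002, -0.003]
ft_force: [-12.6, 3.7, 6.1]
grip_width: 0.0854
grasp_force: 5.1
```

Force jumped to 13 N without further motion, so the bottle is against the back stop. Backing off, rising, and checking.

Request:
jog_arm:
  motion:
    - {"x": 0,"y": -10,"z": 0,"spin": 0,"fingers": -1}
    - {"x": 0,"y": -40,"z": -2,"spin": 0,"fingers": -1}
    - {"x": 0,"y": -80,"z": -30,"spin": 0,"fingers": -1}
    - {"x": 0,"y": -120,"z": -80,"spin": 0,"fingers": -1}
    - {"x": 0,"y": -150,"z": -140,"spin": 0,"fingers": -1}
    - {"x": 0,"y": -150,"z": -200,"spin": 0,"fingers": -1}
    - {"x": 0,"y": -150,"z": -230,"spin": 0,"fingers": -1}
    - {"x": 0,"y": -150,"z": -230,"spin": 0,"fingers": -1}

```text
clock: 44.18
eef_pos: [0.3698, -0.2822, 0.2251]
tool_rot: [0.806, 0.592, 0.002, 0.005]
ft_force: [0.3, -0.1, -1.2]
grip_width: 0.0855
grasp_force: 0.0
```

```bash
python3 - <<'E'
from h import *; from workcell import camera,readout,bot
from rect import rects
s0=pickle.load(open("side0.pkl","rb"));s2=pickle.load(open("s3.pkl","rb"))[0];t0=pickle.load(open("top0.pkl","rb"))
s=camera("side");t=camera("top");d=lambda a,b:np.abs(a["pixels"].astype(int)-b["pixels"]).sum(2)>60
m=d(s,s0)
for v in(270,280,300,310,320,330,340): k=np.where(m[v,375:470])[0]+375;print("side row",v,k.min() if len(k) else None,k.max() if len(k) else None)
print("lid/tabs change since pressed",d(s,s2)[215:270,280:370].sum())
for n,(u,v) in dict(big=(273,175),brush=(333,187),jar=(402,178),tin=(158,210),dish=(485,307)).items():
    print(n,d(t,t0)[v-20:v+20,u-25:u+25].sum())
print([r for r in rects(t,.044)]);o=readout.get_obs();print(o["clock"],o["eef_pos"],o["ft_force"])
E
```

```text
side row 270 427 431
side row 280 414 431
side row 300 403 434
side row 310 399 436
side row 320 397 437
side row 330 396 436
side row 340 394 434
lid/tabs change since pressed 1279
big 0
brush 0
jar 0
tin 0
dish 679
[([272, 221, 79, 39], array([599.9,   6.4]), array([207.2, 101.5]), 89.32)]
44.275 [ 0.36759569 -0.28057368  0.22112868] [0.21765222 0.18882084 0.02891938]
```

```bash
python3 - <<'E'
from h import *; from workcell import camera,bot
s0=pickle.load(open("side0.pkl","rb"));s=camera("side")
r=cv2.matchTemplate(s["pixels"],s0["pixels"][388:436,320:384],cv2.TM_CCOEFF_NORMED);_,q,_,l=cv2.minMaxLoc(r);print("dish",l,q)
if abs(l[0]-320)<3 and abs(l[1]-388)<3: print(bot.job_done())
E
```

```text
dish (320, 388) 0.9998058676719666
the job is handed in; nothing more can be done
None
```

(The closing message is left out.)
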